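# Make up the arching kit and the glue-up kit

## Task

Make up two kits from the violin maker's stock that lies between the two trays (not from the odds and ends at the back of the table). Arching kit, in the tray with the blade guides: lay the thumb plane sole down in the open bay and slide the scraper blade-down into the guides until it is fully seated. Glue-up kit, in the tray with two bays: lay the spool clamp along the long bay and the small plain block the right way up in the short bay; leave the block with the bored hole where it is, within 2 cm.

Things in the scene. Friction and masses are not known exactly. Their poses are not given: they have to be found in the camera images.
- arching_tray: Fixed shallow wooden tray with two guide posts, 130 (x) x 108 (y) mm; origin: centre of underside, z up. Floor 4 mm thick, rims 4 mm thick, 10 mm above the table. Open bay, 84 x 100 mm inside, centred at x = -19 mm, y = 0; the guides are at x = +44 mm. Yaw within 0.3 rad of the world's. The two trays stand left and right of the stock, swapped at random.
- guide_seat (a point): Middle of the scraper's seat, on the arching tray's floor (x = 44, y = 0, z = 4 mm in the tray; same axes). Posts at y = +-27 to +-44 mm, 35 mm high over the floor, each with a vertical slot 5 mm wide in x for one side edge of the blade, which so stands along y, either way round. Slot ends 76 mm apart in y; over the top 10 mm the slots flare to about 12 mm.
- glueup_tray: Fixed shallow wooden tray without guides, 226 (x) x 92 (y) mm; origin: centre of underside, z up. Floor 4 mm thick, rims and divider 4 mm thick, 10 mm above the table. Long bay, 140 x 84 mm inside, centred at x = -39 mm, y = 0; short bay, 74 x 84 mm inside, centred at x = +72 mm, y = 0. Yaw within 0.3 rad of the world's.
- scraper_stand: Axes as built: z up; origin at the centre of its underside. Fixed dark wooden block, 37 (x) x 90 (y) x 22 mm, with a 5 mm wide slot along y, floor of the slot at 4 mm; the scraper stands in it at the start.
- scraper: Scraper, 90 g: steel blade 3 mm thick (x), 70 mm wide (y), bare for 40 mm, under a wooden back 12 mm thick (x), 74 mm wide (y), 40 to 62 mm above the blade's lower edge; grip across the 12 mm. Origin: middle of the blade's lower edge; z up to the back. Starts loose and upright in the stand's slot, lower edge 4 mm above the table, leaning up to 0.12 rad.
- thumb_plane: Axes as built: z up; origin at the centre of its underside. Small brass oval thumb plane, 25 (x) x 60 (y) mm; its body is 16 mm high with upright sides, to be gripped across the 25 mm; a slim knob and lever reach to 34 mm. About 120 g.
- spool_clamp: Axes as built: z up; origin at the centre of its underside. Spool clamp lying on its side (two wooden spools on a threaded rod with wing nut): 110 mm long along x, -55 to +55 mm, about 30 mm wide (y) and high; grip across y near the origin. About 60 g.
- plain_block: Axes as built: z up; origin at the centre of its underside. Small plain wooden offcut block without hole, 36 (x) x 40 (y) x 26 (z) mm. About 25 g.
- bored_block: Axes as built: z up; origin at the centre of its underside. Wooden block with a hole bored in its top, 42 (x) x 56 (y) x 30 (z) mm; belongs to neither kit and stays where it is.
Not all that is in view belongs to the job. There is more than one size of the thumb_plane; the job needs the smaller.

How it is judged:
At the end, for the whole second after the job is handed in: Plane flat in its bay (30/36 mm of centre in tray x/y); scraper seated on the floor in the guides (3 mm high, 4/6 mm, 0.15 rad, tilt 0.12); clamp flat in the long bay (20/30 mm), plain block upright in the short bay (20/25 mm); bored block within 20 mm of its start; all at rest (x of thumb_plane in the frame of arching_tray between -0.049 and 0.011 m and y of thumb_plane in the frame of arching_tray between -0.036 and 0.036 m and z of thumb_plane in the frame of arching_tray between 0.001 and 0.0075 m and angle between each of thumb_plane, spool_clamp, plain_block's own z axis and vertical below 0.1 rad and x of spool_clamp in the frame of glueup_tray between -0.059 and -0.019 m and y of spool_clamp in the frame of glueup_tray between -0.03 and 0.03 m and z of spool_clamp in the frame of glueup_tray between 0.001 and 0.0075 m and x of plain_block in the frame of glueup_tray between 0.052 and 0.092 m and y of plain_block in the frame of glueup_tray between -0.025 and 0.025 m and z of plain_block in the frame of glueup_tray between 0.001 and 0.0075 m and x of scraper in the frame of arching_tray between 0.04 and 0.048 m and y of scraper in the frame of arching_tray between -0.006 and 0.006 m and z of scraper in the frame of arching_tray between 0.001 and 0.007 m and angle between scraper's own z axis and vertical below 0.12 rad and angle between the y axis of scraper and the y axis of arching_tray, either way round below 0.15 rad and distance of bored_block from where it was at the start of the episode below 0.02 m and linear speed of each of scraper, thumb_plane, spool_clamp, plain_block below 0.02 m/s); the robot touches nothing.
It fails at once if the bored block is moved by more than 2 cm (distance of bored_block from where it was at the start of the episode above 0.02 m).
It also fails if it takes over 93 s, if anything falls off the work surface, if the arm or the gripper's body presses on something with over 40 N, if the wrist force passes 120 N, or if a joint passes its speed limit or range.

## Robot

A 6-joint arm with a two-finger parallel gripper is mounted at the origin on a cart in front of the work surface, level with it; the furniture and walls round the work are solid. World frame = base frame: x ahead of the robot, y to its left, z up, the work surface at z = 0. Lengths are in m, angles in rad, forces in N, time in s.
With the tool pointing down it reaches from about 0.25 to 0.725 m from the base axis. Payload 4 kg.
Tool frame: the origin (TCP) lies between the finger pads; the fingertips stand 11 mm ahead of it and the grasp point (between the pads) lies 8 mm behind it (bot.tip_extent is the distance from the TCP to the fingertips, in m); z points along the fingers, y is the line along which they close (so a half turn about z gives the same grasp; the last joint's range is limited). The gripper opens to 85 mm and grips with 20 to 120 N. Pads are 22 mm wide; open, the fingers measure 114 mm over their backs; the gripper's body (76 mm by 85 mm) begins 54 mm behind the grasp point. The pads swing forward as they close: fully open they stand 13 mm farther back than shut.
Start: joints at [-1.159, 0.241, 0.005, 1.335, 0, 1.571], TCP at [0.2, -0.458, 0.242] pointing down, gripper open.
Joint ranges: [-2.72, 2.72], [-1.05, 1.87], [-1.09, 1.28], [-1.99, 2.15], [-1.42, 1.44], [-3.14, 3.14]. Speed limits (rad/s): [2.79, 2.79, 3.14, 3.14, 3.14, 3.14].

## Interface

Orientations are given as a unit quaternion [x, y, z, w].
In Python, from workcell import bot gives the robot as it stands. The module is installed in compiled form; this text tells all that it offers.
- The arm moves only by the tool drive_tool, never from a script. Its argument "rows" is a list of rows, each an object of numbers: "dx", "dy", "dz": the shift along the tool's x, y, z in units of 50 mm (1.0 is 50 mm); "wx", "wy", "wz": the turn, a rotation vector about the tool's x, y, z in units of 5 degrees (1.0 is 5 degrees); "hand": the finger opening in mm, from 0 to 85.4. A call has 1 to 20 rows; each row is the pose to reach, as a shift and turn from the pose commanded when the call began, along the tool's axes at that moment; what a row does not reach only later rows make up. A row lasts 1/10 s, in which the tool goes at most 50 mm and 8.59 degrees, less where a joint would pass 70% of its speed; a pose out of reach is approached as far as the arm can. A call with a gripper value outside its range is refused whole. The fingers move at their own pace and stop on an object; the grip force is fixed at half the most. Time passes only in rows, so rows that repeat a pose let the fingers close. It gives the time, the measured TCP pose, the force, the opening and the grip force at its end, in the units of the state.
- bot.get_obs(): the state, without advancing time (a new reading comes with each control period).
- bot.camera(name): name is "side" or "top"; returns the picture (420x560x3 uint8, red, green, blue); there is no depth.
- bot.get_calibration(name): a dict with "vfov" (degrees; the focal length in pixels is half the picture's height over the tangent of half this angle, whatever the lens; pixels are square), "cx", "cy" (the principal point, pixels), "origin" and "rotation" of the camera in the world. Camera axes: x right, y up, looking along -z (the intrinsics and any distortion apply to the point x, -y, -z); pixel columns grow to the right and rows downward; lengths in m; the calibration is good to about 2 mm. A picture is of the moment at which its call begins. get_calibration takes no time and is no camera call.
- bot.job_done(): hands the job in; it is judged then, once.
Trained networks look in the newest picture that a camera, given by its name, has taken for a name from the list of things; names that differ only in an ending like _2 or _b are one class to them, and where a whole thing is asked for, a point or a joint stands for the part that bears it (a point fixed in the world has none). Each returns a list of dicts, best first, with "score" (0 to 1); they miss things now and then, are a little off and sometimes report something else, mostly with a low value. They report only what shows in the picture. A call takes as long as a camera call. They do not tell look-alikes from the thing itself.
- bot.look_for(camera, thing): "extent" ([centre column, centre row, width, height] in pixels, round what is visible of it).
- bot.outline_of(camera, thing): "region" (420x560 bool, what is visible of it) and "extent" ([centre column, centre row, width, height] in pixels, round what is visible of it).
The state is a dict: "clock": time; "joint_pos": joint angles; "joint_vel": joint speeds; "tau": joint torques, N m; "eef_pos": TCP position; "tool_rot": TCP orientation; "ft_force": force on the tool from outside, world axes, zero at the start; "ft_torque": the same for the moment, N m; "grip_width": finger opening in m; "grasp_force": force on a finger pad.
Only numpy, scipy, OpenCV 4.12 (cv2) and the standard library are available. Lean on these libraries where they do the work, as an engineer would, in place of code of your own. Each camera call takes 0.05 s, during which the arm holds its last target. There are 200 camera calls.

## Working session

There is one attempt and no reset: what is moved stays moved. The work goes in short steps, Python scripts to look and compute and a tool call to move; the robot and the scene stay as the last step left them, time stands still between calls to the robot, and variables do not carry over. Pictures are saved under pics/ and viewed, at most 14 in all, crops included, and the job is handed in when it is done.

Besides the shell and the picture viewer there is one more tool, called after "Call:" by a JSON object that holds its "op" and its "data", one argument or row to a line. drive_tool: Moves the arm, as the interface text tells. Its arguments: {"type":"object","properties":{"rows":{"type":"array","items":{"type":"object","properties":{"dx":{"type":"number"},"dy":{"type":"number"},"dz":{"type":"number"},"wx":{"type":"number"},"wy":{"type":"number"},"wz":{"type":"number"},"hand":{"type":"number"}}}}},"required":["rows"]}

```bash
mkdir -p pics; cat > h.py <<'E'
import numpy as np, cv2
from workcell import bot
def snap(cam,fn=None):
    im=bot.camera(cam)
    if fn: cv2.imwrite('pics/'+fn,cv2.cvtColor(im,cv2.COLOR_RGB2BGR))
    return im
E
python3 - <<'E'
from h import *
for c in('top','side'):
    snap(c,c+'0.png'); print(c,bot.get_calibration(c))
    for t in ['arching_tray','glueup_tray','scraper_stand','scraper','thumb_plane','spool_clamp','plain_block','bored_block']:
        print(t,[(np.round(d['extent']).tolist(),round(d['score'],2)) for d in bot.look_for(c,t)])
print(bot.get_obs())
E
```

```text
top {'vfov': 53.28372504945882, 'cx': 281.2019829353903, 'cy': 208.30125809644227, 'origin': array([ 0.44422188, -0.00680707,  1.0406159 ]), 'rotation': array([ 0.025321  , -0.03504123, -0.70641839,  0.70647295])}
arching_tray [([392.0, 238.0, 49.0, 56.0], 0.95)]
glueup_tray [([152.0, 225.0, 57.0, 94.0], 0.75)]
scraper_stand [([273.0, 230.0, 39.0, 30.0], 0.89)]
scraper [([273.0, 230.0, 24.0, 10.0], 0.53)]
thumb_plane [([218.0, 199.0, 20.0, 28.0], 0.79), ([324.0, 168.0, 25.0, 21.0], 0.68), ([220.0, 245.0, 20.0, 12.0], 0.6)]
spool_clamp [([279.0, 185.0, 17.0, 41.0], 0.75)]
plain_block [([322.0, 226.0, 21.0, 14.0], 0.8)]
bored_block [([324.0, 170.0, 29.0, 19.0], 0.73)]
side {'vfov': 53.04620258322093, 'cx': 280.29518493451405, 'cy': 214.55612685699705, 'origin': array([ 1.17677603, -0.28382559,  0.7270161 ]), 'rotation': array([0.32829376, 0.21892393, 0.5169575 , 0.75963838])}
arching_tray [([161.0, 245.0, 50.0, 52.0], 0.58)]
glueup_tray [([391.0, 196.0, 90.0, 59.0], 0.56)]
scraper_stand [([283.0, 217.0, 40.0, 17.0], 0.68)]
scraper [([284.0, 207.0, 31.0, 15.0], 0.74)]
thumb_plane [([348
[... 274 characters left out ...]
': array([-1.15897605e+00,  2.40600192e-01,  4.98340039e-03,  1.33520058e+00,
       -2.56726347e-05,  1.57078489e+00]), 'joint_vel': array([ 2.19509939e-05,  7.65319417e-04, -1.71016963e-04,  1.62963879e-03,
       -2.27701305e-05,  2.59301325e-04]), 'tau': array([-8.07561937e-04, -3.72193515e+01,  2.52694756e+01,  1.01478032e-03,
       -8.33039689e-05,  5.99372157e-06]), 'eef_pos': array([ 0.2001287 , -0.45819194,  0.24230002]), 'tool_rot': array([ 9.78874135e-01,  2.04463754e-01, -1.47167036e-05, -7.67668354e-06]), 'ft_force': array([ 0.90916255,  0.6035895 , -0.12291892]), 'ft_torque': array([ 0.03522263,  0.01627774, -0.03398384]), 'grasp_force': 0.0, 'grip_width': 0.08555771190150736}
```

View pics/top0.png

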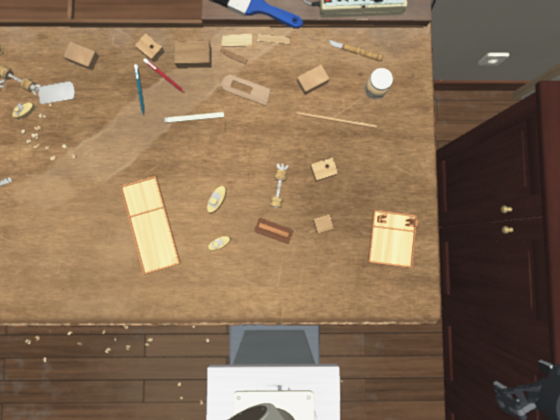

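View pics/side0.png

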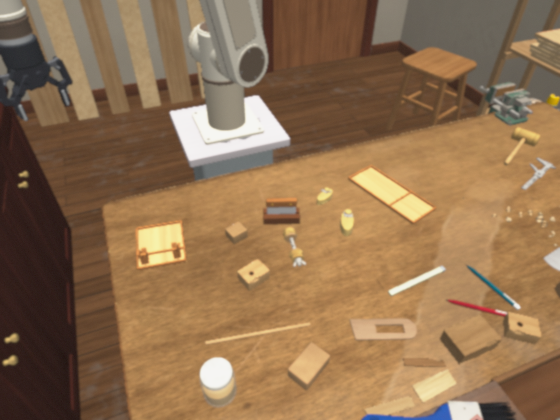

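The top view shows the glue-up tray at (150,225) and the arching tray at (393,238), with its guides on the +x side. The stand with the scraper is at (273,230). The small plane is at (219,243) and the larger one at (216,199). The clamp is at (279,185), the plain block at (323,224) and the bored block at (324,169). The side view agrees. Next I'll fit models to the outlines in both views.

```bash
cat >> h.py <<'E'
from scipy.spatial.transform import Rotation as R
from scipy.optimize import minimize
def proj(cam,P):
    c=bot.get_calibration(cam); f=210/np.tan(np.radians(c['vfov']/2))
    q=(np.asarray(P)-c['origin'])@R.from_quat(c['rotation']).as_matrix()
    return np.c_[c['cx']+f*q[:,0]/-q[:,2], c['cy']-f*q[:,1]/-q[:,2]]
def ground(cam,uv,z):
    c=bot.get_calibration(cam); f=210/np.tan(np.radians(c['vfov']/2))
    d=R.from_quat(c['rotation']).as_matrix()@np.array([(uv[0]-c['cx'])/f,-(uv[1]-c['cy'])/f,-1])
    return c['origin']+d*(z-c['origin'][2])/d[2]
def box(x0,x1,y0,y1,z0,z1): return np.array([[x,y,z] for x in(x0,x1) for y in(y0,y1) for z in(z0,z1)])/1000.
a=np.linspace(0,2*np.pi,24,endpoint=False)
M={'arching_tray':[box(-65,65,-54,54,0,10),box(38,50,27,44,0,39),box(38,50,-44,-27,0,39)],
'glueup_tray':[box(-113,113,-46,46,0,10)],'scraper_stand':[box(-18.5,18.5,-45,45,0,22),box(-6,6,-37,37,44,66),box(-1.5,1.5,-35,35,4,44)],
'scraper':[box(-6,6,-37,37,40,62)],
'thumb_plane':[np.array([[12.5*np.cos(t),30*np.sin(t),z] for t in a for z in(0,16)])/1000.],
'spool_clamp':[box(-55,55,-15,15,0,30)],'plain_block':[box(-18,18,-20,20,0,26)],'bored_block':[box(-21,21,-28,28,0,30)]}
S=4
def render(cam,name,p):
    im=np.zeros((420*S,560*S),np.uint8); c,s=np.cos(p[2]),np.sin(p[2])
    Rm=np.array([[c,-s,0],[s,c,0],[0,0,1]])
    for b in M[name]:
        uv=proj(cam,b@Rm.T+[p[0],p[1],p[3]])
        h=cv2.convexHull(((uv+.5)*S*16).astype(np.int32))
        cv2.fillPoly(im,[h],1,shift=4)
    return im
def fit(name,masks,p0,z=None):
    K={c:cv2.resize(m.astype(np.uint8),None,fx=S,fy=S,interpolation=cv2.INTER_NEAREST) for c,m in masks.items()}
    pp=lambda q:[q[0],q[1],q[2],(q[3]/1 if z is None else z)]
    cost=lambda q:sum(np.count_nonzero(render(c,name,pp(q))!=k)/k.sum() for c,k in K.items())
    q0=np.array(list(p0)+([0.0] if z is None else []))
    best=None
    for dy in(0,.25,-.25):
        q=q0.copy();q[2]+=dy
        sim=np.vstack([q]+[q+d for d in np.diag([.012,.012,.15,.01][:len(q)])])
        r=minimize(cost,q,method='Nelder-Mead',options=dict(initial_simplex=sim,xatol=2e-4,fatol=1e-4,maxiter=150))
        if best is None or r.fun<best.fun: best=r
    return best.x,best.fun
def pick(cam,name,uv,tol=12):
    L=[d for d in bot.outline_of(cam,name) if np.hypot(d['extent'][0]-uv[0],d['extent'][1]-uv[1])<tol]
    return L[0]['region'] if L else None
E
cat > fit0.py <<'E'
from h import *
T={'arching_tray':((392,238),0),'glueup_tray':((152,225),.15),'scraper_stand':((273,230),-.3),'thumb_plane':((220,243),1.2),'spool_clamp':((279,185),0),'plain_block':((322,226),0),'bored_block':((324,170),0)}
cv=bot.tip_extent; print('tip',cv)
for n,(uv,y) in T.items():
    g=ground('top',uv,.01); ms={}
    for c,u in(('top',uv),('side',proj('side',[g])[0])):
        m=pick(c,n,u)
        if m is not None: ms[c]=m
    out=[list(ms)]
    if ms:
        for z in (None,0.0):
            q,f=fit(n,ms,[g[0],g[1],y],z); out.append((np.round(q,4).tolist(),round(f,3)))
        for c in ms:
            q,f=fit(n,{c:ms[c]},[g[0],g[1],y],0.0); out.append((c,np.round(q,4).tolist(),round(f,3)))
        np.savez('m_'+n+'.npz',**ms)
    print(n,*out,sep='\n  ')
E
time python3 fit0.py
```

```text
tip 0.011Traceback (most recent call last):
  File "fit0.py", line 12, in <module>
    q,f=fit(n,ms,[g[0],g[1],y],z); out.append((np.round(q,4).tolist(),round(f,3)))
        ~~~^^^^^^^^^^^^^^^^^^^^^^
  File "h.py", line 42, in fit
    r=minimize(cost,q,method='Nelder-Mead',options=dict(initial_simplex=sim,xatol=2e-4,fatol=1e-4,maxiter=150))
    res = _minimize_neldermead(fun, x0, args, callback, bounds=bounds,
                               **options)
    fsim[j] = func(sim[j])
              ~~~~^^^^^^^^
    fx = function(np.copy(x), *(wrapper_args + args))
  File "h.py", line 36, in <lambda>
    cost=lambda q:sum(np.count_nonzero(render(c,name,pp(q))!=k)/k.sum() for c,k in K.items())
                  ~~~^^^^^^^^^^^^^^^^^^^^^^^^^^^^^^^^^^^^^^^^^^^^^^^^^^^^^^^^^^^^^^^^^^^^^^^^
  File "h.py", line 36, in <genexpr>
    cost=lambda q:sum(np.count_nonzero(render(c,name,pp(q))!=k)/k.sum() for c,k in K.items())
                                       ~~~~~~^^^^^^^^^^^^^^
  File "h.py", line 29, in render
    uv=proj(cam,b@Rm.T+[p[0],p[1],p[3]])
  File "h.py", line 10, in proj
    c=bot.get_calibration(cam); f=210/np.tan(np.radians(c['vfov']/2))
ValueError: time passes only in moves, steps and waits

real	0m7.564s
user	0m5.010s
sys	0m1.822s
```

```bash
sed -i 's/bot.get_calibration(cam)/CAL[cam]/; s/^from scipy.optimize.*/&\nCAL={c:bot.get_calibration(c) for c in ("top","side")}/' h.py
sed -i "s/    out=\[list(ms)\]/    if n=='scraper_stand':\n        for c in ms:\n            L=[d for d in bot.outline_of(c,'scraper') if (d['region']\&cv2.dilate(ms[c].astype(np.uint8),np.ones((3,3))).astype(bool)).any()]\n            print(c,[np.round(d['extent'],1).tolist() for d in L])\n            if L: ms[c]=ms[c]|L[0]['region']; np.save('scr_'+c,L[0]['region'])\n&/" fit0.py
time python3 fit0.py
```

```text
tip 0.011
arching_tray
  ['top', 'side']
  ([0.4584, -0.2954, -0.1177, -0.003], np.float64(0.089))
  ([0.46, -0.2948, -0.1196], np.float64(0.1))
  ('top', [0.4584, -0.2965, -0.1269], np.float64(0.03))
  ('side', [0.4616, -0.2938, -0.1311], np.float64(0.026))
glueup_tray
  ['top', 'side']
  ([0.4934, 0.3038, 0.2856, -0.0018], np.float64(0.082))
  ([0.4946, 0.3027, 0.2824], np.float64(0.087))
  ('top', [0.4928, 0.3024, 0.2795], np.float64(0.032))
  ('side', [0.4973, 0.3038, 0.2838], np.float64(0.039))
top [[273.6, 229.1, 26.1, 12.9]]
side [[281.4, 207.2, 30.1, 18.3]]
scraper_stand
  ['top', 'side']
  ([0.4788, -0.0006, -0.3448, -0.0035], np.float64(0.217))
  ([0.4791, -0.0003, -0.3421], np.float64(0.245))
  ('top', [0.478, -0.0023, -0.3526], np.float64(0.12))
  ('side', [0.4823, -0.0008, -0.3578], np.float64(0.091))
thumb_plane
  ['top', 'side']
  ([0.4472, 0.1336, 0.4177, -0.0048], np.float64(0.366))
  ([0.4482, 0.1325, 0.4118], np.float64(0.446))
  ('top', [0.4476, 0.1307, 0.4109], np.float64(0.125))
  ('side', [0.4497, 0.1348, 0.4909], np.float64(0.139))
spool_clamp
  ['top', 'side']
  ([0.5874, -0.0154, -0.1875, 0.0019], np.float64(1.258))
  ([0.589, -0.015, -0.2057], np.float64(1.267))
  ('top', [0.5873, -0.0155, -0.1563], np.float64(0.633))
  ('side', [0.5809, -0.0125, -0.2065], np.float64(0.583))
plain_block
  ['side']
  ([0.4661, -0.1135, 0.353, -0.0349], np.float64(0.087))
  ([0.4998, -0.1206, 0.1292], np.float64(0.141))
  ('side', [0.4998, -0.1206, 0.1292], np.float64(0.141))
bored_block
  ['top', 'side']
  ([0.6297, -0.1251, 0.3176, -0.004], np.float64(0.184))
  ([0.6297, -0.1249, 0.3294], np.float64(0.235))
  ('top', [0.6287, -0.1256, 0.3186], np.float64(0.061))
  ('side', [0.6324, -0.1241, 0.2779], np.float64(0.088))
real	0m39.430s
user	0m24.162s
sys	0m15.276s
```

The two views agree to within about 3 mm, and the heights match the table. I'll pick up the thumb plane first.

```bash
cat > go.py <<'E'
# usage: go.py x,y,z,theta ...  theta = world direction of closing line
import sys; from h import *
o=bot.get_obs(); Rm=R.from_quat(o['tool_rot']).as_matrix(); p=o['eef_pos']
ty=np.arctan2(Rm[1,1],Rm[0,1]); print('clock',round(o['clock'],2),'tcp',p.round(4),'theta',round(ty,3),'tilt',Rm[:,2].round(3),'q',o['joint_pos'].round(2),'F',o['ft_force'].round(1),'w',round(o['grip_width']*1e3,1))
for a in sys.argv[1:]:
    x,y,z,t=map(float,a.split(',')); d=Rm.T@(np.array([x,y,z])-p)/.05
    w=-(t-ty); print(a,'dx,dy,dz',d.round(3),'wz',round(np.degrees(w)/5,2),'rows',round(max(np.linalg.norm(d),abs(np.degrees(w))/8.59),1))
E
python3 go.py 0.4485,0.133,0.12,0.43 0.4485,0.133,0.011,0.43
python3 -c "
from h import *
for uv in((322,226),(323,224)): print(ground('top',uv,.02))
import numpy as np
for c in('top','side'):
    m=np.load('m_spool_clamp.npz')[c]; ys,xs=np.nonzero(m); print(c,xs.min(),xs.max(),ys.min(),ys.max()); (ctr,s,an)=cv2.minAreaRect(np.c_[xs,ys].astype(np.float32)); print(ctr,s,an,ground(c,ctr,.015), [ground(c,b,.015).round(3).tolist() for b in cv2.boxPoints((ctr,s,an))])
"
```

```text
clock 1.8 tcp [ 0.2001 -0.4582  0.2423] theta -1.159 tilt [ 0.  0. -1.] q [-1.16  0.24  0.    1.34  0.    1.57] F [ 0.1  0.2 -0.1] w 85.1
0.4485,0.133,0.12,0.43 dx,dy,dz [ 9.285 -8.847  2.446] wz -18.21 rows 13.1
0.4485,0.133,0.011,0.43 dx,dy,dz [ 9.285 -8.847  4.626] wz -18.21 rows 13.6
[ 0.48828443 -0.12048016  0.02      ]
[ 0.49317053 -0.12296969  0.02      ]
top 270 288 164 207
(279.4326477050781, 185.5772705078125) (12.445977210998535, 44.088294982910156) 10.124671936035156 [ 0.5883663  -0.01659884  0.015     ] [[0.537, 0.008, 0.015], [0.645, -0.011, 0.015], [0.64, -0.041, 0.015], [0.532, -0.022, 0.015]]
side 282 304 227 265
(293.2000427246094, 246.09999084472656) (40.16092300415039, 14.23024845123291) 71.56504821777344 [ 0.58952423 -0.01332033  0.015     ] [[0.529, -0.021, 0.015], [0.527, 0.014, 0.015], [0.646, -0.006, 0.015], [0.647, -0.038, 0.015]]
```

Call:
{"op": "drive_tool", "data": {
  "rows": [
    {"dx": 9.285, "dy": -8.847, "dz": 1.0, "wz": -18.2, "hand": 55},
    {"dx": 9.285, "dy": -8.847, "dz": 1.0, "wz": -18.2, "hand": 55},
    {"dx": 9.285, "dy": -8.847, "dz": 1.0, "wz": -18.2, "hand": 55},
    {"dx": 9.285, "dy": -8.847, "dz": 1.0, "wz": -18.2, "hand": 55},
    {"dx": 9.285, "dy": -8.847, "dz": 1.0, "wz": -18.2, "hand": 55},
    {"dx": 9.285, "dy": -8.847, "dz": 1.0, "wz": -18.2, "hand": 55},
    {"dx": 9.285, "dy": -8.847, "dz": 1.0, "wz": -18.2, "hand": 55},
    {"dx": 9.285, "dy": -8.847, "dz": 1.0, "wz": -18.2, "hand": 55},
    {"dx": 9.285, "dy": -8.847, "dz": 1.0, "wz": -18.2, "hand": 55},
    {"dx": 9.285, "dy": -8.847, "dz": 1.0, "wz": -18.2, "hand": 55},
    {"dx": 9.285, "dy": -8.847, "dz": 1.0, "wz": -18.2, "hand": 55},
    {"dx": 9.285, "dy": -8.847, "dz": 1.0, "wz": -18.2, "hand": 55},
    {"dx": 9.285, "dy": -8.847, "dz": 1.0, "wz": -18.2, "hand": 55},
    {"dx": 9.285, "dy": -8.847, "dz": 1.0, "wz": -18.2, "hand": 55},
    {"dx": 9.285, "dy": -8.847, "dz": 2.4, "wz": -18.2, "hand": 55},
    {"dx": 9.285, "dy": -8.847, "dz": 3.0, "wz": -18.2, "hand": 55},
    {"dx": 9.285, "dy": -8.847, "dz": 3.0, "wz": -18.2, "hand": 55},
    {"dx": 9.285, "dy": -8.847, "dz": 3.0, "wz": -18.2, "hand": 55}
  ]
}}

```text
invalid input at $.rows[0]: expected keys dx, dy, dz, wx, wy, wz, hand
```

```bash
python3 go.py 0.4485,0.133,0.011,0.43; python3 - <<'E'
from h import *
o=bot.get_obs(); R0=R.from_quat(o['tool_rot']).as_matrix()
ims=[]
for c in('top','side'):
    im=cv2.cvtColor(snap(c),cv2.COLOR_RGB2BGR)
    P=[o['eef_pos']+R0@np.array([0,s*w,.011]) for s in(-1,1) for w in (o['grip_width']/2,)]+[np.array([.4485,.133,.0])]
    uv=proj(c,P); u=uv[2].astype(int)
    x0,y0=u[0]-50,u[1]-60
    k=5; cr=cv2.resize(im[y0:y0+100,x0:x0+80],None,fx=k,fy=k,interpolation=cv2.INTER_CUBIC)
    for i,q in enumerate(uv): cv2.circle(cr,tuple(((q-[x0,y0]+.5)*k).astype(int)),3,(0,0,255) if i<2 else (255,0,0),-1)
    ims.append(cr)
cv2.imwrite('pics/p1.png',np.hstack(ims))
E
```

```text
clock 1.8 tcp [ 0.2001 -0.4582  0.2423] theta -1.159 tilt [ 0.  0. -1.] q [-1.16  0.24  0.    1.34  0.    1.57] F [ 0.1  0.2 -0.1] w 85.1
0.4485,0.133,0.011,0.43 dx,dy,dz [ 9.285 -8.847  4.626] wz -18.21 rows 13.6
```

View pics/p1.png

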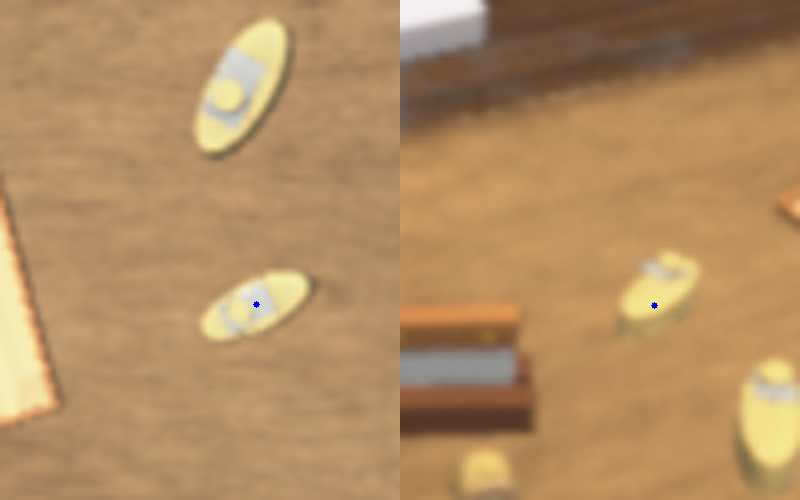

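The move was refused because every key is needed. The crop shows the mark sitting on the small plane's centre in both views, so I'm sending it again with all keys.

Call:
{"op": "drive_tool", "data": {
  "rows": [
    {"dx": 9.285, "dy": -8.847, "dz": 1, "wx": 0, "wy": 0, "wz": -18.2, "hand": 55},
    {"dx": 9.285, "dy": -8.847, "dz": 1, "wx": 0, "wy": 0, "wz": -18.2, "hand": 55},
    {"dx": 9.285, "dy": -8.847, "dz": 1, "wx": 0, "wy": 0, "wz": -18.2, "hand": 55},
    {"dx": 9.285, "dy": -8.847, "dz": 1, "wx": 0, "wy": 0, "wz": -18.2, "hand": 55},
    {"dx": 9.285, "dy": -8.847, "dz": 1, "wx": 0, "wy": 0, "wz": -18.2, "hand": 55},
    {"dx": 9.285, "dy": -8.847, "dz": 1, "wx": 0, "wy": 0, "wz": -18.2, "hand": 55},
    {"dx": 9.285, "dy": -8.847, "dz": 1, "wx": 0, "wy": 0, "wz": -18.2, "hand": 55},
    {"dx": 9.285, "dy": -8.847, "dz": 1, "wx": 0, "wy": 0, "wz": -18.2, "hand": 55},
    {"dx": 9.285, "dy": -8.847, "dz": 1, "wx": 0, "wy": 0, "wz": -18.2, "hand": 55},
    {"dx": 9.285, "dy": -8.847, "dz": 1, "wx": 0, "wy": 0, "wz": -18.2, "hand": 55},
    {"dx": 9.285, "dy": -8.847, "dz": 1, "wx": 0, "wy": 0, "wz": -18.2, "hand": 55},
    {"dx": 9.285, "dy": -8.847, "dz": 1, "wx": 0, "wy": 0, "wz": -18.2, "hand": 55},
    {"dx": 9.285, "dy": -8.847, "dz": 1, "wx": 0, "wy": 0, "wz": -18.2, "hand": 55},
    {"dx": 9.285, "dy": -8.847, "dz": 1, "wx": 0, "wy": 0, "wz": -18.2, "hand": 55},
    {"dx": 9.285, "dy": -8.847, "dz": 1, "wx": 0, "wy": 0, "wz": -18.2, "hand": 55},
    {"dx": 9.285, "dy": -8.847, "dz": 2, "wx": 0, "wy": 0, "wz": -18.2, "hand": 55},
    {"dx": 9.285, "dy": -8.847, "dz": 3, "wx": 0, "wy": 0, "wz": -18.2, "hand": 55},
    {"dx": 9.285, "dy": -8.847, "dz": 3.4, "wx": 0, "wy": 0, "wz": -18.2, "hand": 55},
    {"dx": 9.285, "dy": -8.847, "dz": 3.4, "wx": 0, "wy": 0, "wz": -18.2, "hand": 55}
  ]
}}

```text
clock: 3.8
eef_pos: [0.445, 0.1306, 0.0695]
tool_rot: [0.541, 0.841, -0.003, -0.003]
ft_force: [0.2, -0.3, 0.3]
grip_width: 0.0549
grasp_force: 0.0
```

```bash
cat > look.py <<'E'
# look.py name cx,cy,cz  half : crops both views around a world point, red dots = fingertips
import sys; from h import *
o=bot.get_obs(); R0=R.from_quat(o['tool_rot']).as_matrix(); C=np.array(list(map(float,sys.argv[2].split(',')))); h=int(sys.argv[3])
ims=[]
for c in('top','side'):
    im=cv2.cvtColor(snap(c),cv2.COLOR_RGB2BGR)
    uv=proj(c,[o['eef_pos']+R0@np.array([0,s*o['grip_width']/2,.011]) for s in(-1,1)]+[C]); u=uv[2].astype(int)
    k=400/(2*h); x0,y0=np.maximum(u-h,0)
    cr=cv2.resize(im[y0:y0+2*h,x0:x0+2*h],(400,400),interpolation=cv2.INTER_CUBIC)
    for i,q in enumerate(uv[:2]): cv2.circle(cr,tuple(((q-[x0,y0]+.5)*k).astype(int)),2,(0,0,255),-1)
    ims.append(cr)
cv2.imwrite('pics/'+sys.argv[1],np.hstack(ims))
E
python3 look.py p2.png .4485,.133,.05 40; python3 go.py 0.4485,0.133,0.011,0.43
```

```text
clock 3.9 tcp [0.4487 0.132  0.073 ] theta 0.427 tilt [ 0. -0. -1.] q [ 0.29  0.33 -0.35  0.89 -0.    1.43] F [ 0.5 -0.2  0.6] w 55.2
0.4485,0.133,0.011,0.43 dx,dy,dz [0.02  0.006 1.241] wz -0.03 rows 1.2
```

View pics/p2.png

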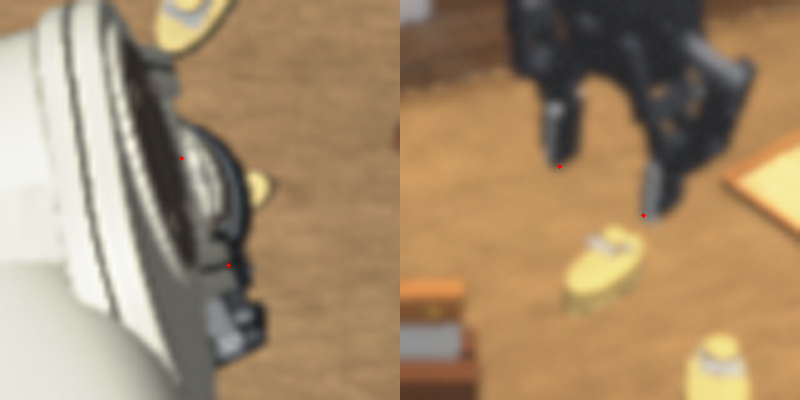

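The fingertip marks fall on the real fingertips in the side view, and the fingers straddle the plane. I'll descend and grip.

Call:
{"op": "drive_tool", "data": {
  "rows": [
    {"dx": 0, "dy": 0, "dz": 0.6, "wx": 0, "wy": 0, "wz": 0, "hand": 55},
    {"dx": 0, "dy": 0, "dz": 1.1, "wx": 0, "wy": 0, "wz": 0, "hand": 55},
    {"dx": 0, "dy": 0, "dz": 1.22, "wx": 0, "wy": 0, "wz": 0, "hand": 55},
    {"dx": 0, "dy": 0, "dz": 1.22, "wx": 0, "wy": 0, "wz": 0, "hand": 15},
    {"dx": 0, "dy": 0, "dz": 1.22, "wx": 0, "wy": 0, "wz": 0, "hand": 15},
    {"dx": 0, "dy": 0, "dz": 1.22, "wx": 0, "wy": 0, "wz": 0, "hand": 15},
    {"dx": 0, "dy": 0, "dz": 1.22, "wx": 0, "wy": 0, "wz": 0, "hand": 15},
    {"dx": 0, "dy": 0, "dz": 1.22, "wx": 0, "wy": 0, "wz": 0, "hand": 15},
    {"dx": 0, "dy": 0, "dz": 1.22, "wx": 0, "wy": 0, "wz": 0, "hand": 15},
    {"dx": 0, "dy": 0, "dz": 1.22, "wx": 0, "wy": 0, "wz": 0, "hand": 15},
    {"dx": 0, "dy": 0, "dz": 1.22, "wx": 0, "wy": 0, "wz": 0, "hand": 15}
  ]
}}

```text
clock: 5.0
eef_pos: [0.4501, 0.1333, 0.0134]
tool_rot: [0.54, 0.841, 0.001, 0.001]
ft_force: [-1.7, -1.8, 6.3]
grip_width: 0.0219
grasp_force: 59.2
```

```bash
python3 - <<'E'
import numpy as np
x,y,a=.460,-.295,-.124
for n,px in(('bay',-19),('guide',44)): print(n,x+px/1e3*np.cos(a),y+px/1e3*np.sin(a))
x,y,a=.494,.303,.283
for n,px in(('long',-39),('short',72)): print(n,x+px/1e3*np.cos(a),y+px/1e3*np.sin(a))
E
python3 go.py .4485,.133,.15,0.43 .441,-.2925,.15,-.124 .441,-.2925,.017,-.124
```

```text
bay 0.4411458849289803 -0.29265003300262593
guide 0.5036621612170983 -0.3004420288360241
long 0.45655134013336446 0.2921097348887623
short 0.5631359874460964 0.3231051048207465
clock 5.0 tcp [0.4501 0.1333 0.0134] theta 0.429 tilt [ 0.004  0.001 -1.   ] q [ 0.29  0.42 -0.42  0.73 -0.    1.43] F [-1.7 -1.8  6.3] w 21.9
.4485,.133,.15,0.43 dx,dy,dz [ 0.006 -0.021 -2.732] wz -0.01 rows 2.7
.441,-.2925,.15,-.124 dx,dy,dz [-7.67  -3.698 -2.738] wz 6.34 rows 8.9
.441,-.2925,.017,-.124 dx,dy,dz [-7.668 -3.708 -0.078] wz 6.34 rows 8.5
```

Call:
{"op": "drive_tool", "data": {
  "rows": [
    {"dx": 0, "dy": 0, "dz": -0.6, "wx": 0, "wy": 0, "wz": 0, "hand": 15},
    {"dx": 0, "dy": 0, "dz": -1.5, "wx": 0, "wy": 0, "wz": 0, "hand": 15},
    {"dx": 0, "dy": 0, "dz": -2.4, "wx": 0, "wy": 0, "wz": 0, "hand": 15},
    {"dx": -0.7, "dy": -0.35, "dz": -2.7, "wx": 0, "wy": 0, "wz": 0.6, "hand": 15},
    {"dx": -7.67, "dy": -3.7, "dz": -2.7, "wx": 0, "wy": 0, "wz": 6.34, "hand": 15},
    {"dx": -7.67, "dy": -3.7, "dz": -2.7, "wx": 0, "wy": 0, "wz": 6.34, "hand": 15},
    {"dx": -7.67, "dy": -3.7, "dz": -2.7, "wx": 0, "wy": 0, "wz": 6.34, "hand": 15},
    {"dx": -7.67, "dy": -3.7, "dz": -2.7, "wx": 0, "wy": 0, "wz": 6.34, "hand": 15},
    {"dx": -7.67, "dy": -3.7, "dz": -2.7, "wx": 0, "wy": 0, "wz": 6.34, "hand": 15},
    {"dx": -7.67, "dy": -3.7, "dz": -2.7, "wx": 0, "wy": 0, "wz": 6.34, "hand": 15},
    {"dx": -7.67, "dy": -3.7, "dz": -2.7, "wx": 0, "wy": 0, "wz": 6.34, "hand": 15},
    {"dx": -7.67, "dy": -3.7, "dz": -2.7, "wx": 0, "wy": 0, "wz": 6.34, "hand": 15},
    {"dx": -7.67, "dy": -3.7, "dz": -2.7, "wx": 0, "wy": 0, "wz": 6.34, "hand": 15},
    {"dx": -7.67, "dy": -3.7, "dz": -2.7, "wx": 0, "wy": 0, "wz": 6.34, "hand": 15},
    {"dx": -7.67, "dy": -3.7, "dz": -2.7, "wx": 0, "wy": 0, "wz": 6.34, "hand": 15},
    {"dx": -7.67, "dy": -3.7, "dz": -2, "wx": 0, "wy": 0, "wz": 6.34, "hand": 15},
    {"dx": -7.67, "dy": -3.7, "dz": -1.3, "wx": 0, "wy": 0, "wz": 6.34, "hand": 15},
    {"dx": -7.67, "dy": -3.7, "dz": -0.8, "wx": 0, "wy": 0, "wz": 6.34, "hand": 15},
    {"dx": -7.67, "dy": -3.7, "dz": -0.8, "wx": 0, "wy": 0, "wz": 6.34, "hand": 15},
    {"dx": -7.67, "dy": -3.7, "dz": -0.8, "wx": 0, "wy": 0, "wz": 6.34, "hand": 15}
  ]
}}

```text
clock: 7.0
eef_pos: [0.4402, -0.2915, 0.0518]
tool_rot: [0.749, 0.663, -0.0, -0.0]
ft_force: [0.5, 0.1, -0.5]
grip_width: 0.022
grasp_force: 59.5
```

```bash
python3 look.py p3.png .45,-.2925,.03 45; python3 go.py  .441,-.2925,.0175,-.124
```

```text
clock 7.1 tcp [ 0.4414 -0.2929  0.0532] theta -0.123 tilt [ 0.003 -0.002 -1.   ] q [-0.59  0.45 -0.22  0.9   0.    1.11] F [-1.1 -0.5 -0.6] w 21.7
.441,-.2925,.0175,-.124 dx,dy,dz [ 0.008 -0.012  0.714] wz 0.01 rows 0.7
```

View pics/p3.png

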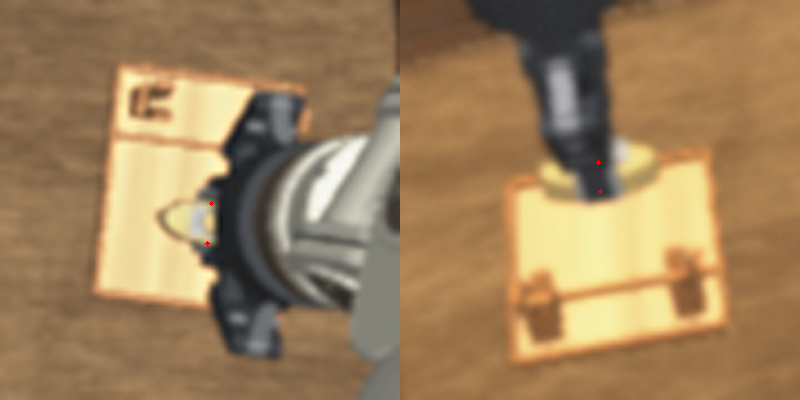

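The plane is held level over the open bay, with its knob and lever up. I'll lower and release it.

Call:
{"op": "drive_tool", "data": {
  "rows": [
    {"dx": 0, "dy": 0, "dz": 0.4, "wx": 0, "wy": 0, "wz": 0, "hand": 15},
    {"dx": 0, "dy": 0, "dz": 0.6, "wx": 0, "wy": 0, "wz": 0, "hand": 15},
    {"dx": 0, "dy": 0, "dz": 0.72, "wx": 0, "wy": 0, "wz": 0, "hand": 15},
    {"dx": 0, "dy": 0, "dz": 0.72, "wx": 0, "wy": 0, "wz": 0, "hand": 15},
    {"dx": 0, "dy": 0, "dz": 0.72, "wx": 0, "wy": 0, "wz": 0, "hand": 42},
    {"dx": 0, "dy": 0, "dz": 0.72, "wx": 0, "wy": 0, "wz": 0, "hand": 42},
    {"dx": 0, "dy": 0, "dz": 0.72, "wx": 0, "wy": 0, "wz": 0, "hand": 42},
    {"dx": 0, "dy": 0, "dz": 0.72, "wx": 0, "wy": 0, "wz": 0, "hand": 42},
    {"dx": 0, "dy": 0, "dz": 0.2, "wx": 0, "wy": 0, "wz": 0, "hand": 42},
    {"dx": 0, "dy": 0, "dz": -0.7, "wx": 0, "wy": 0, "wz": 0, "hand": 42},
    {"dx": 0, "dy": 0, "dz": -1.6, "wx": 0, "wy": 0, "wz": 0, "hand": 42},
    {"dx": 0, "dy": 0, "dz": -2, "wx": 0, "wy": 0, "wz": 0, "hand": 42},
    {"dx": 0, "dy": 0, "dz": -2, "wx": 0, "wy": 0, "wz": 0, "hand": 42}
  ]
}}

```text
clock: 8.4
eef_pos: [0.4422, -0.2943, 0.1554]
tool_rot: [0.75, 0.662, 0.001, 0.004]
ft_force: [-0.1, -0.7, 0.0]
grip_width: 0.042
grasp_force: 0.0
```

```bash
python3 - <<'E'
from h import *
for c in('top','side'):
    m=np.load('scr_%s.npy'%c); ys,xs=np.nonzero(m); r=cv2.minAreaRect(np.c_[xs,ys].astype(np.float32)); print(c,r, ground(c,r[0],.062))
# fit of scraper alone: back box, yaw fixed ranges, z from stand
for c in('top',):
    print(fit('scraper',{c:np.load('scr_%s.npy'%c)},[.479,0,-.35],.004))
M['scraper'].append(box(-1.5,1.5,-35,35,18,40))
for k in (['side'],['top','side']): print(k,fit('scraper',{c:np.load('scr_%s.npy'%c) for c in k},[.479,0,-.35],.004))
E
python3 go.py .479,-.001,.153,-.35 
```

```text
top ((273.5500183105469, 229.8500213623047), (31.30654525756836, 5.692099571228027), 18.43494987487793) [ 0.47746874 -0.00239376  0.062     ]
side ((281.0, 205.5), (15.0, 30.0), 90.0) [ 0.49965291 -0.00777213  0.062     ]
(array([ 0.47787509, -0.00172282, -0.33859616]), np.float64(0.11857142857142858))
['side'] (array([ 0.48406919, -0.001759  , -0.38856417]), np.float64(0.08679775280898877))
['top', 'side'] (array([ 0.47874473, -0.00055343, -0.34241497]), np.float64(0.4014727126805778))
clock 8.4 tcp [ 0.4422 -0.2943  0.1554] theta -0.124 tilt [ 0.007 -0.005 -1.   ] q [-0.59  0.35 -0.08  1.13  0.    1.11] F [-0.1 -0.7  0. ] w 42.0
.479,-.001,.153,-.35 dx,dy,dz [5.912e+00 4.000e-03 2.600e-02] wz 2.59 rows 5.9
```

Call:
{"op": "drive_tool", "data": {
  "rows": [
    {"dx": 5.93, "dy": 0.02, "dz": 0, "wx": 0, "wy": 0, "wz": 2.59, "hand": 42},
    {"dx": 5.93, "dy": 0.02, "dz": 0, "wx": 0, "wy": 0, "wz": 2.59, "hand": 42},
    {"dx": 5.93, "dy": 0.02, "dz": 0, "wx": 0, "wy": 0, "wz": 2.59, "hand": 42},
    {"dx": 5.93, "dy": 0.02, "dz": 0, "wx": 0, "wy": 0, "wz": 2.59, "hand": 42},
    {"dx": 5.93, "dy": 0.02, "dz": 0, "wx": 0, "wy": 0, "wz": 2.59, "hand": 42},
    {"dx": 5.93, "dy": 0.02, "dz": 0, "wx": 0, "wy": 0, "wz": 2.59, "hand": 42},
    {"dx": 5.93, "dy": 0.02, "dz": 0, "wx": 0, "wy": 0, "wz": 2.59, "hand": 42},
    {"dx": 5.93, "dy": 0.02, "dz": 0.5, "wx": 0, "wy": 0, "wz": 2.59, "hand": 42},
    {"dx": 5.93, "dy": 0.02, "dz": 1.1, "wx": 0, "wy": 0, "wz": 2.59, "hand": 42},
    {"dx": 5.93, "dy": 0.02, "dz": 1.1, "wx": 0, "wy": 0, "wz": 2.59, "hand": 42}
  ]
}}

```text
clock: 9.4
eef_pos: [0.4734, 0.0009, 0.092]
tool_rot: [0.819, 0.573, -0.004, -0.003]
ft_force: [-0.0, 0.0, 0.0]
grip_width: 0.0423
grasp_force: 0.0
```

```bash
python3 look.py p4.png .479,-.001,.06 32; python3 go.py .480,-.001,.047,-.35
```

```text
clock 9.5 tcp [0.4765 0.0008 0.0955] theta -0.351 tilt [-0.003 -0.    -1.   ] q [ 0.    0.32 -0.3   0.96 -0.    1.92] F [-0.6  0.4 -0.5] w 42.1
.480,-.001,.047,-.35 dx,dy,dz [-0.008  0.081  0.971] wz -0.01 rows 1.0
```

View pics/p4.png

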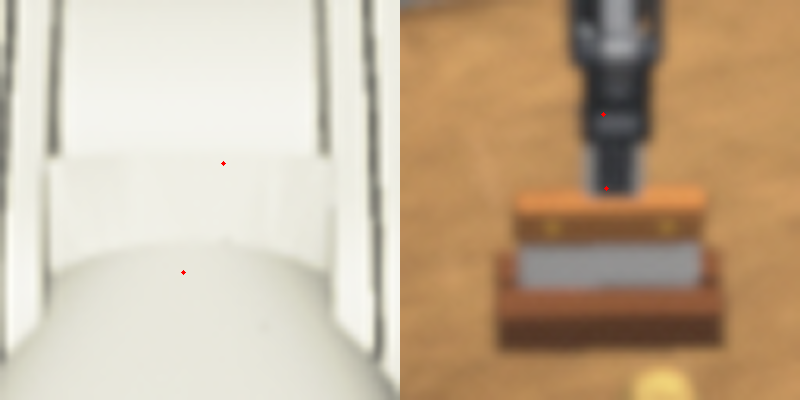

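In the side view the fingers are centred on the wooden back, at column 612 against 610. I'll lower and grip.

Call:
{"op": "drive_tool", "data": {
  "rows": [
    {"dx": 0, "dy": 0.08, "dz": 0.2, "wx": 0, "wy": 0, "wz": 0, "hand": 42},
    {"dx": 0, "dy": 0.08, "dz": 0.6, "wx": 0, "wy": 0, "wz": 0, "hand": 42},
    {"dx": 0, "dy": 0.08, "dz": 0.97, "wx": 0, "wy": 0, "wz": 0, "hand": 42},
    {"dx": 0, "dy": 0.08, "dz": 0.97, "wx": 0, "wy": 0, "wz": 0, "hand": 20},
    {"dx": 0, "dy": 0.08, "dz": 0.97, "wx": 0, "wy": 0, "wz": 0, "hand": 5},
    {"dx": 0, "dy": 0.08, "dz": 0.97, "wx": 0, "wy": 0, "wz": 0, "hand": 5},
    {"dx": 0, "dy": 0.08, "dz": 0.97, "wx": 0, "wy": 0, "wz": 0, "hand": 5},
    {"dx": 0, "dy": 0.08, "dz": 0.97, "wx": 0, "wy": 0, "wz": 0, "hand": 5},
    {"dx": 0, "dy": 0.08, "dz": 0.97, "wx": 0, "wy": 0, "wz": 0, "hand": 5},
    {"dx": 0, "dy": 0.08, "dz": 0.97, "wx": 0, "wy": 0, "wz": 0, "hand": 5}
  ]
}}

```text
clock: 10.5
eef_pos: [0.4808, 0.0001, 0.0486]
tool_rot: [0.819, 0.573, -0.0, -0.0]
ft_force: [-5.1, 0.4, 6.4]
grip_width: 0.0111
grasp_force: 59.4
```

```bash
python3 go.py .480,-.001,.147,-.35 .5035,-.3,.147,-.124 .5035,-.3,.100,-.124
```

```text
clock 10.5 tcp [4.808e-01 1.000e-04 4.860e-02] theta -0.35 tilt [-0.001  0.    -1.   ] q [ 0.    0.38 -0.35  0.84  0.    1.92] F [-5.1  0.4  6.4] w 11.1
.480,-.001,.147,-.35 dx,dy,dz [-0.026 -0.008 -1.969] wz 0.0 rows 2.0
.5035,-.3,.147,-.124 dx,dy,dz [-5.483  2.484 -1.97 ] wz -2.59 rows 6.3
.5035,-.3,.100,-.124 dx,dy,dz [-5.483  2.484 -1.03 ] wz -2.59 rows 6.1
```

Call:
{"op": "drive_tool", "data": {
  "rows": [
    {"dx": 0, "dy": 0, "dz": -0.3, "wx": 0, "wy": 0, "wz": 0, "hand": 5},
    {"dx": 0, "dy": 0, "dz": -1, "wx": 0, "wy": 0, "wz": 0, "hand": 5},
    {"dx": 0, "dy": 0, "dz": -1.8, "wx": 0, "wy": 0, "wz": 0, "hand": 5},
    {"dx": -0.4, "dy": 0.2, "dz": -2, "wx": 0, "wy": 0, "wz": -0.2, "hand": 5},
    {"dx": -5.48, "dy": 2.48, "dz": -2, "wx": 0, "wy": 0, "wz": -2.59, "hand": 5},
    {"dx": -5.48, "dy": 2.48, "dz": -2, "wx": 0, "wy": 0, "wz": -2.59, "hand": 5},
    {"dx": -5.48, "dy": 2.48, "dz": -2, "wx": 0, "wy": 0, "wz": -2.59, "hand": 5},
    {"dx": -5.48, "dy": 2.48, "dz": -2, "wx": 0, "wy": 0, "wz": -2.59, "hand": 5},
    {"dx": -5.48, "dy": 2.48, "dz": -2, "wx": 0, "wy": 0, "wz": -2.59, "hand": 5},
    {"dx": -5.48, "dy": 2.48, "dz": -2, "wx": 0, "wy": 0, "wz": -2.59, "hand": 5},
    {"dx": -5.48, "dy": 2.48, "dz": -2, "wx": 0, "wy": 0, "wz": -2.59, "hand": 5},
    {"dx": -5.48, "dy": 2.48, "dz": -1.5, "wx": 0, "wy": 0, "wz": -2.59, "hand": 5},
    {"dx": -5.48, "dy": 2.48, "dz": -1.03, "wx": 0, "wy": 0, "wz": -2.59, "hand": 5},
    {"dx": -5.48, "dy": 2.48, "dz": -1.03, "wx": 0, "wy": 0, "wz": -2.59, "hand": 5},
    {"dx": -5.48, "dy": 2.48, "dz": -1.03, "wx": 0, "wy": 0, "wz": -2.59, "hand": 5}
  ]
}}

```text
clock: 12.0
eef_pos: [0.5041, -0.2995, 0.0996]
tool_rot: [0.749, 0.662, -0.0, 0.0]
ft_force: [0.2, 0.1, -0.6]
grip_width: 0.0109
grasp_force: 58.5
```

```bash
python3 go.py .5035,-.3,.0836,-.124; python3 - <<'E'
from h import *
o=bot.get_obs(); tc=o['eef_pos']
g=np.array([.5035,-.3,.05])
ims=[]
for c in('top','side'):
    im=snap(c); L=bot.outline_of(c,'scraper')
    for d in L: print(c,d['score'],np.round(d['extent'],1))
    u=proj(c,[g])[0]
    L=[d for d in L if np.hypot(*(np.array(d['extent'][:2])-u))<20]
    if L:
        np.save('sh_'+c,L[0]['region'])
    T=bot.outline_of(c,'arching_tray')
    if T: np.save('tr_'+c,T[0]['region']); print('tray',c,T[0]['extent'])
    x0,y0=(u-30).astype(int); ims.append(cv2.resize(cv2.cvtColor(im,4)[y0:y0+60,x0:x0+60],(400,400),interpolation=cv2.INTER_CUBIC))
cv2.imwrite('pics/p5.png',np.hstack(ims))
M['scraper']=[box(-6,6,-37,37,40,62),box(-1.5,1.5,-35,35,0,40)]
z=tc[2]-.0446
for c in('side','top'):
    try: print(c,fit('scraper',{c:np.load('sh_%s.npy'%c)},[tc[0],tc[1],-.124],z), 'expected',tc)
    except Exception as e: print(e)
E
```

```text
clock 12.0 tcp [ 0.5041 -0.2995  0.0996] theta -0.123 tilt [-0. -0. -1.] q [-0.54  0.5   0.01  1.07 -0.    1.16] F [ 0.2  0.1 -0.6] w 10.9
.5035,-.3,.0836,-.124 dx,dy,dz [-0.01  -0.011  0.319] wz 0.01 rows 0.3
top 0.45 [397.1 218.4  12.9   6.4]
tray top [390.0, 239.1, 46.7, 55.1]
side 0.68 [153.  232.9  38.   27.3]
tray side [161.9, 244.2, 51.2, 51.8]
side (array([ 0.50661197, -0.30043489, -0.19732557]), np.float64(0.5387969588550984)) expected [ 0.50411362 -0.29954619  0.09956854]
top (array([ 0.50796582, -0.29501673,  0.11277749]), np.float64(1.949013157894737)) expected [ 0.50411362 -0.29954619  0.09956854]
```

View pics/p5.png

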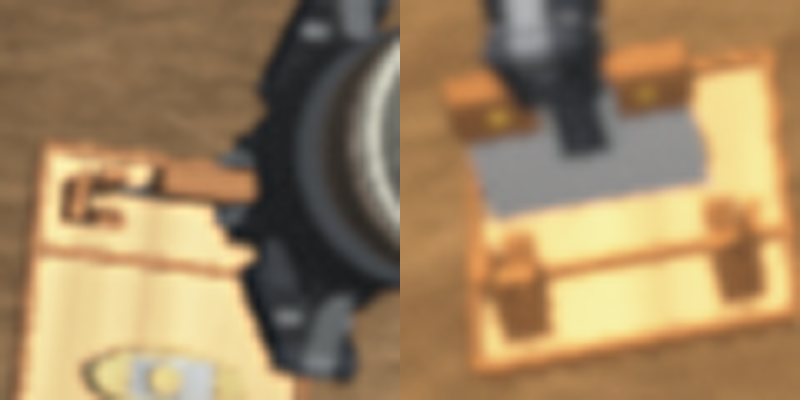

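The scraper is held upright over the guides and the plane lies in its bay. I'll overlay the expected wireframes to measure the remaining offset.

```bash
cat > ov.py <<'E'
import sys; from h import *
tx,ty,ta=map(float,sys.argv[2:5])
o=bot.get_obs(); tc=o['eef_pos']; Rm=R.from_quat(o['tool_rot']).as_matrix(); th=np.arctan2(Rm[1,1],Rm[0,1])
g=np.array([tx+.044*np.cos(ta),ty+.044*np.sin(ta),.05]); ims=[]
def rz(a): c,s=np.cos(a),np.sin(a); return np.array([[c,-s,0],[s,c,0],[0,0,1]])
E=[(0,1),(0,2),(0,4),(1,3),(1,5),(2,3),(2,6),(3,7),(4,5),(4,6),(5,7),(6,7)]
for c in('top','side'):
    im=cv2.cvtColor(snap(c),4); u=proj(c,[g])[0]; x0,y0=(u-[30,32]).astype(int); k=400/60
    cr=cv2.resize(im[y0:y0+80,x0:x0+60],(400,533),interpolation=cv2.INTER_CUBIC)
    def dr(b,a,t,col):
        uv=((proj(c,b@rz(a).T+t)-[x0,y0]+.5)*k).astype(int)
        for i,j in E: cv2.line(cr,tuple(map(int,uv[i])),tuple(map(int,uv[j])),col,1,cv2.LINE_AA)
    for b in [box(-6,6,-37,37,40,62),box(-1.5,1.5,-35,35,0,40)]: dr(b,th,[tc[0],tc[1],tc[2]-.0446],(255,0,0))
    dr(box(-65,65,-54,54,0,10),ta,[tx,ty,0],(0,160,0))
    for b in M['arching_tray'][1:]: dr(b,ta,[tx,ty,0],(0,0,255))
    ims.append(cr)
cv2.imwrite('pics/'+sys.argv[1],np.hstack(ims))
E
python3 ov.py p6.png .460 -.295 -.124
```

```text
(no output)
```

View pics/p6.png

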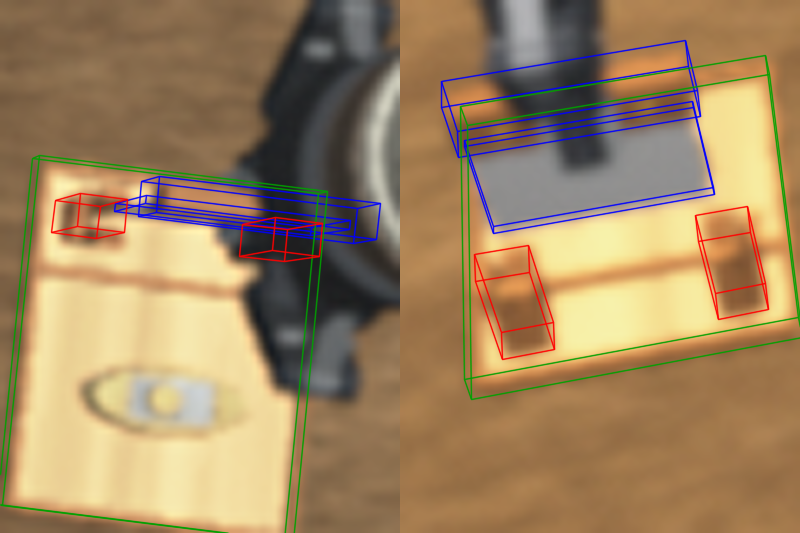

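```bash
python3 - <<'E'
from h import *
o=bot.get_obs(); tc=o['eef_pos']; zb=tc[2]-.0446; print(tc.round(4),zb)
im=snap('side').astype(int); g=proj('side',[[.504,-.2995,.06]])[0]; x0,y0=(g-[22,12]).astype(int)
w=im[y0:y0+36,x0:x0+46]; ch=w.max(2)-w.min(2)  # chroma
k=12; chu=cv2.resize(ch.astype(np.float32),None,fx=k,fy=k,interpolation=cv2.INTER_CUBIC)
vu=cv2.resize(w.mean(2).astype(np.float32),None,fx=k,fy=k,interpolation=cv2.INTER_CUBIC)
m=((chu<45)&(vu>105)).astype(np.uint8)
n,l,s,c=cv2.connectedComponentsWithStats(m); i=1+np.argmax(s[1:,4]); b=(l==i).astype(np.uint8)
print(s[i])
# lower boundary line, left & right sides
ys,xs=np.nonzero(b); H,W=b.shape
tr=lambda u,v:(x0+(u+.5)/k-.5,y0+(v+.5)/k-.5)
cnt=max(cv2.findContours(b,cv2.RETR_EXTERNAL,cv2.CHAIN_APPROX_NONE)[0],key=cv2.contourArea)
ap=cv2.approxPolyDP(cnt,10,True)[:,0]; print([tuple(np.round(tr(*p),1)) for p in ap])
print('pred corners',proj('side',[tc*[1,1,0]+[0,0,zb]+np.array([-np.sin(-.124)*t,np.cos(.124)*t,0]) for t in(-.035,.035)]).round(2))
lo=np.array([(x,np.nonzero(b[:,x])[0].max()) for x in range(xs.min()+30,xs.max()-30,4)]); 
P=np.polyfit(lo[:,0],lo[:,1],1)
for t in(.25,.6): pass
le=np.array([(y,np.nonzero(b[y])[0].min(),np.nonzero(b[y])[0].max()) for y in range(ys.min()+40,ys.max(),4)])
c1=[]
mid=np.median(xs)
# left side: fit rows where left boundary above bottom line
L=[(y,a) for y,a,_ in le if y<np.polyval(P,a)-25]; Q=[(y,a) for y,_,a in le if y<np.polyval(P,a)-25]
for S_ in(L,Q):
    S_=np.array(S_); q=np.polyfit(S_[:,0],S_[:,1],1); 
    y=(P[0]*q[1]+P[1])/(1-P[0]*q[0]); x=np.polyval(q,y); uv=tr(x,y); c1.append(ground('side',uv,zb)); print(np.round(uv,2),c1[-1].round(4))
d=c1[1]-c1[0]; print('mid',((c1[0]+c1[1])/2).round(4),'len',np.linalg.norm(d),'yaw',np.arctan2(-d[0],d[1]))
cv2.imwrite('pics/seg.png',b*255)
E
```

```text
[ 0.5043 -0.3     0.1001] 0.05545763283648693
[   33     0   421   210 52065]
[(np.float64(168.8), np.float64(229.0)), (np.float64(159.4), np.float64(229.8)), (np.float64(158.3), np.float64(227.5)), (np.float64(156.0), np.float64(227.5)), (np.float64(157.0), np.float64(234.3)), (np.float64(153.6), np.float64(236.1)), (np.float64(150.0), np.float64(235.8)), (np.float64(147.6), np.float64(229.8)), (np.float64(144.7), np.float64(232.6)), (np.float64(136.5), np.float64(234.0)), (np.float64(138.3), np.float64(241.7)), (np.float64(141.9), np.float64(245.0)), (np.float64(170.6), np.float64(239.7)), (np.float64(171.1), np.float64(235.5))]
pred corners [[139.59 245.02]
 [172.7  239.16]]
[134.53 245.66] [ 0.4979 -0.3451  0.0555]
[172.08 239.72] [ 0.5098 -0.2669  0.0555]
mid [ 0.5039 -0.306   0.0555] len 0.07910648711150434 yaw -0.15067078257623343
```

The overlay matches the side picture to within half a pixel. I'll go down gently and watch the force.

Call:
{"op": "drive_tool", "data": {
  "rows": [
    {"dx": 0, "dy": 0, "dz": 0.15, "wx": 0, "wy": 0, "wz": 0.04, "hand": 5},
    {"dx": 0, "dy": 0, "dz": 0.25, "wx": 0, "wy": 0, "wz": 0.04, "hand": 5},
    {"dx": 0, "dy": 0, "dz": 0.33, "wx": 0, "wy": 0, "wz": 0.04, "hand": 5},
    {"dx": 0, "dy": 0, "dz": 0.37, "wx": 0, "wy": 0, "wz": 0.04, "hand": 5},
    {"dx": 0, "dy": 0, "dz": 0.4, "wx": 0, "wy": 0, "wz": 0.04, "hand": 5},
    {"dx": 0, "dy": 0, "dz": 0.4, "wx": 0, "wy": 0, "wz": 0.04, "hand": 5}
  ]
}}

```text
clock: 13.05
eef_pos: [0.5037, -0.2998, 0.079]
tool_rot: [0.751, 0.661, -0.0, -0.0]
ft_force: [-0.7, -0.6, -0.7]
grip_width: 0.011
grasp_force: 58.5
```

```bash
python3 ov.py p7.png .460 -.295 -.124; python3 go.py .504,-.3,.075,-.124
```

```text
clock 13.15 tcp [ 0.5039 -0.3     0.0794] theta -0.128 tilt [ 0. -0. -1.] q [-0.54  0.52 -0.02  1.03  0.    1.16] F [-0.6  0.5 -0.5] w 10.9
.504,-.3,.075,-.124 dx,dy,dz [-0.001  0.001  0.088] wz -0.04 rows 0.1
```

View pics/p7.png

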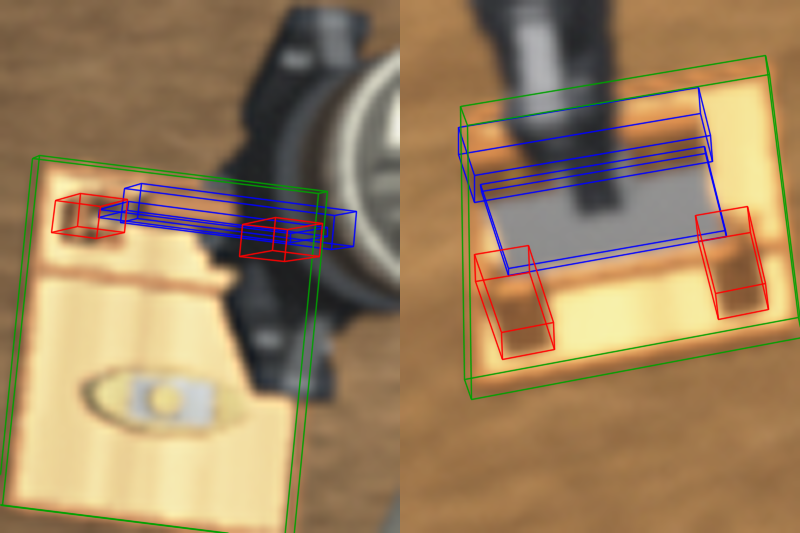

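No contact with the blade about 3.6 mm below the post tops, so it is in the flares. I'll go on down.

Call:
{"op": "drive_tool", "data": {
  "rows": [
    {"dx": 0, "dy": 0, "dz": 0.06, "wx": 0, "wy": 0, "wz": 0, "hand": 5},
    {"dx": 0, "dy": 0, "dz": 0.12, "wx": 0, "wy": 0, "wz": 0, "hand": 5},
    {"dx": 0, "dy": 0, "dz": 0.16, "wx": 0, "wy": 0, "wz": 0, "hand": 5},
    {"dx": 0, "dy": 0, "dz": 0.2, "wx": 0, "wy": 0, "wz": 0, "hand": 5},
    {"dx": 0, "dy": 0, "dz": 0.2, "wx": 0, "wy": 0, "wz": 0, "hand": 5}
  ]
}}

```text
clock: 13.65
eef_pos: [0.5036, -0.2997, 0.0688]
tool_rot: [0.751, 0.661, -0.0, -0.0]
ft_force: [-0.2, -0.1, -1.3]
grip_width: 0.0114
grasp_force: 58.5
```

Call:
{"op": "drive_tool", "data": {
  "rows": [
    {"dx": 0, "dy": 0, "dz": 0.08, "wx": 0, "wy": 0, "wz": 0, "hand": 5},
    {"dx": 0, "dy": 0, "dz": 0.16, "wx": 0, "wy": 0, "wz": 0, "hand": 5},
    {"dx": 0, "dy": 0, "dz": 0.24, "wx": 0, "wy": 0, "wz": 0, "hand": 5},
    {"dx": 0, "dy": 0, "dz": 0.32, "wx": 0, "wy": 0, "wz": 0, "hand": 5},
    {"dx": 0, "dy": 0, "dz": 0.38, "wx": 0, "wy": 0, "wz": 0, "hand": 5},
    {"dx": 0, "dy": 0, "dz": 0.38, "wx": 0, "wy": 0, "wz": 0, "hand": 5}
  ]
}}

```text
clock: 14.25
eef_pos: [0.5034, -0.2997, 0.0496]
tool_rot: [0.751, 0.661, -0.0, -0.001]
ft_force: [0.6, 0.1, -1.7]
grip_width: 0.011
grasp_force: 58.6
```

Call:
{"op": "drive_tool", "data": {
  "rows": [
    {"dx": 0, "dy": 0, "dz": 0.02, "wx": 0, "wy": 0, "wz": 0, "hand": 5},
    {"dx": 0, "dy": 0, "dz": 0.04, "wx": 0, "wy": 0, "wz": 0, "hand": 5},
    {"dx": 0, "dy": 0, "dz": 0.05, "wx": 0, "wy": 0, "wz": 0, "hand": 5},
    {"dx": 0, "dy": 0, "dz": 0.05, "wx": 0, "wy": 0, "wz": 0, "hand": 5}
  ]
}}

```text
clock: 14.65
eef_pos: [0.504, -0.3, 0.0486]
tool_rot: [0.751, 0.661, 0.0, 0.0]
ft_force: [-3.0, 0.9, 5.7]
grip_width: 0.0108
grasp_force: 59.6
```

Contact at the same TCP height as in the stand (0.0486, 5.7 N), so the scraper is seated. I'll release it.

Call:
{"op": "drive_tool", "data": {
  "rows": [
    {"dx": 0, "dy": 0, "dz": 0.03, "wx": 0, "wy": 0, "wz": 0, "hand": 30},
    {"dx": 0, "dy": 0, "dz": 0.03, "wx": 0, "wy": 0, "wz": 0, "hand": 40},
    {"dx": 0, "dy": 0, "dz": 0.03, "wx": 0, "wy": 0, "wz": 0, "hand": 40},
    {"dx": 0, "dy": 0, "dz": 0.03, "wx": 0, "wy": 0, "wz": 0, "hand": 40},
    {"dx": 0, "dy": 0, "dz": -0.3, "wx": 0, "wy": 0, "wz": 0, "hand": 40},
    {"dx": 0, "dy": 0, "dz": -0.9, "wx": 0, "wy": 0, "wz": 0, "hand": 40},
    {"dx": 0, "dy": 0, "dz": -1.8, "wx": 0, "wy": 0, "wz": 0, "hand": 60},
    {"dx": 0, "dy": 0, "dz": -2, "wx": 0, "wy": 0, "wz": 0, "hand": 60},
    {"dx": 0, "dy": 0, "dz": -2, "wx": 0, "wy": 0, "wz": 0, "hand": 60}
  ]
}}

```text
clock: 15.55
eef_pos: [0.5055, -0.3009, 0.1505]
tool_rot: [0.751, 0.661, 0.001, 0.003]
ft_force: [0.1, 0.3, -0.8]
grip_width: 0.06
grasp_force: 0.0
```

```bash
python3 - <<'E'
from h import *
snap('top');snap('side')
ms={}
for c in('top','side'):
    m=pick(c,'plain_block',proj(c,[[.496,-.1215,.015]])[0],10)
    if m is not None: ms[c]=m
print(list(ms))
for k in [[c] for c in ms]+[list(ms)]: print(k,fit('plain_block',{c:ms[c] for c in k},[.496,-.1215,.1],0.0))
print(fit('plain_block',ms,[.496,-.1215,.1]))
E
python3 go.py .497,-.1215,.146,.13
```

```text
['side']
['side'] (array([ 0.49846919, -0.12099356,  0.26660038]), np.float64(0.11185213414634146))
['side'] (array([ 0.49846919, -0.12099356,  0.26660038]), np.float64(0.11185213414634146))
(array([ 0.49580109, -0.12098066,  0.30358658, -0.00254532]), np.float64(0.11070884146341463))
clock 15.75 tcp [ 0.5027 -0.2992  0.1457] theta -0.128 tilt [-0.003  0.002 -1.   ] q [-0.54  0.47  0.07  1.18  0.    1.16] F [-0.3  0.3 -0.3] w 60.2
.497,-.1215,.146,.13 dx,dy,dz [ 3.51e+00 -5.64e-01  1.00e-03] wz -2.95 rows 3.6
```

Call:
{"op": "drive_tool", "data": {
  "rows": [
    {"dx": 3.51, "dy": -0.564, "dz": 0, "wx": 0, "wy": 0, "wz": -4.33, "hand": 65},
    {"dx": 3.51, "dy": -0.564, "dz": 0, "wx": 0, "wy": 0, "wz": -4.33, "hand": 65},
    {"dx": 3.51, "dy": -0.564, "dz": 0, "wx": 0, "wy": 0, "wz": -4.33, "hand": 65},
    {"dx": 3.51, "dy": -0.564, "dz": 0, "wx": 0, "wy": 0, "wz": -4.33, "hand": 65},
    {"dx": 3.51, "dy": -0.564, "dz": 0.6, "wx": 0, "wy": 0, "wz": -4.33, "hand": 65},
    {"dx": 3.51, "dy": -0.564, "dz": 1.4, "wx": 0, "wy": 0, "wz": -4.33, "hand": 65},
    {"dx": 3.51, "dy": -0.564, "dz": 1.6, "wx": 0, "wy": 0, "wz": -4.33, "hand": 65},
    {"dx": 3.51, "dy": -0.564, "dz": 1.6, "wx": 0, "wy": 0, "wz": -4.33, "hand": 65}
  ]
}}

```text
clock: 16.55
eef_pos: [0.4955, -0.1216, 0.0651]
tool_rot: [0.613, 0.79, -0.001, -0.003]
ft_force: [0.8, 0.2, -0.2]
grip_width: 0.065
grasp_force: 0.0
```

```bash
python3 look.py p8.png .497,-.1215,.03 30; python3 go.py .497,-.1215,.016,.25
```

```text
clock 16.65 tcp [ 0.4985 -0.1226  0.0682] theta 0.25 tilt [-0.  0. -1.] q [-0.24  0.41 -0.24  0.92  0.    1.08] F [ 0.1 -0.5  0.5] w 65.3
.497,-.1215,.016,.25 dx,dy,dz [ 0.028 -0.024  1.043] wz -0.0 rows 1.0
```

View pics/p8.png

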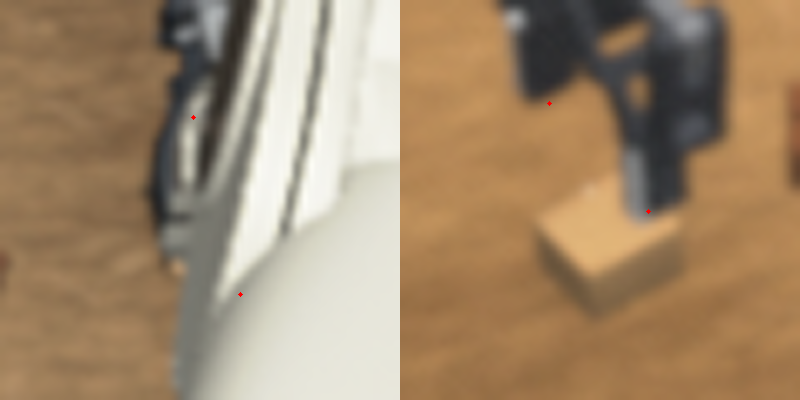

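The closing line is parallel to a block edge and the fingers straddle the block. I'll grip it.

Call:
{"op": "drive_tool", "data": {
  "rows": [
    {"dx": 0, "dy": 0, "dz": 0.4, "wx": 0, "wy": 0, "wz": 0, "hand": 65},
    {"dx": 0, "dy": 0, "dz": 0.8, "wx": 0, "wy": 0, "wz": 0, "hand": 65},
    {"dx": 0, "dy": 0, "dz": 1.04, "wx": 0, "wy": 0, "wz": 0, "hand": 65},
    {"dx": 0, "dy": 0, "dz": 1.04, "wx": 0, "wy": 0, "wz": 0, "hand": 45},
    {"dx": 0, "dy": 0, "dz": 1.04, "wx": 0, "wy": 0, "wz": 0, "hand": 28},
    {"dx": 0, "dy": 0, "dz": 1.04, "wx": 0, "wy": 0, "wz": 0, "hand": 28},
    {"dx": 0, "dy": 0, "dz": 1.04, "wx": 0, "wy": 0, "wz": 0, "hand": 28},
    {"dx": 0, "dy": 0, "dz": 1.04, "wx": 0, "wy": 0, "wz": 0, "hand": 28},
    {"dx": 0, "dy": 0, "dz": 1.04, "wx": 0, "wy": 0, "wz": 0, "hand": 28},
    {"dx": 0, "dy": 0, "dz": 1.04, "wx": 0, "wy": 0, "wz": 0, "hand": 28}
  ]
}}

```text
clock: 17.65
eef_pos: [0.4993, -0.1225, 0.017]
tool_rot: [0.613, 0.79, 0.0, 0.001]
ft_force: [0.1, -0.8, 6.7]
grip_width: 0.0348
grasp_force: 61.1
```

```bash
python3 go.py .563,.323,.15,.28 .563,.323,.06,.28
```

```text
clock 17.65 tcp [ 0.4993 -0.1225  0.017 ] theta 0.25 tilt [ 0.003 -0.001 -1.   ] q [-0.24  0.48 -0.29  0.8  -0.    1.08] F [ 0.1 -0.8  6.7] w 34.8
.563,.323,.15,.28 dx,dy,dz [ 8.314  3.448 -2.663] wz -0.34 rows 9.4
.563,.323,.06,.28 dx,dy,dz [ 8.316  3.444 -0.863] wz -0.34 rows 9.0
```

Call:
{"op": "drive_tool", "data": {
  "rows": [
    {"dx": 0, "dy": 0, "dz": -0.5, "wx": 0, "wy": 0, "wz": 0, "hand": 28},
    {"dx": 0, "dy": 0, "dz": -1.4, "wx": 0, "wy": 0, "wz": 0, "hand": 28},
    {"dx": 0, "dy": 0, "dz": -2.3, "wx": 0, "wy": 0, "wz": 0, "hand": 28},
    {"dx": 0.8, "dy": 0.35, "dz": -2.66, "wx": 0, "wy": 0, "wz": 0, "hand": 28},
    {"dx": 8.31, "dy": 3.45, "dz": -2.66, "wx": 0, "wy": 0, "wz": -0.34, "hand": 28},
    {"dx": 8.31, "dy": 3.45, "dz": -2.66, "wx": 0, "wy": 0, "wz": -0.34, "hand": 28},
    {"dx": 8.31, "dy": 3.45, "dz": -2.66, "wx": 0, "wy": 0, "wz": -0.34, "hand": 28},
    {"dx": 8.31, "dy": 3.45, "dz": -2.66, "wx": 0, "wy": 0, "wz": -0.34, "hand": 28},
    {"dx": 8.31, "dy": 3.45, "dz": -2.66, "wx": 0, "wy": 0, "wz": -0.34, "hand": 28},
    {"dx": 8.31, "dy": 3.45, "dz": -2.66, "wx": 0, "wy": 0, "wz": -0.34, "hand": 28},
    {"dx": 8.31, "dy": 3.45, "dz": -2.66, "wx": 0, "wy": 0, "wz": -0.34, "hand": 28},
    {"dx": 8.31, "dy": 3.45, "dz": -2.66, "wx": 0, "wy": 0, "wz": -0.34, "hand": 28},
    {"dx": 8.31, "dy": 3.45, "dz": -2.66, "wx": 0, "wy": 0, "wz": -0.34, "hand": 28},
    {"dx": 8.31, "dy": 3.45, "dz": -2.66, "wx": 0, "wy": 0, "wz": -0.34, "hand": 28},
    {"dx": 8.31, "dy": 3.45, "dz": -2.66, "wx": 0, "wy": 0, "wz": -0.34, "hand": 28},
    {"dx": 8.31, "dy": 3.45, "dz": -2, "wx": 0, "wy": 0, "wz": -0.34, "hand": 28},
    {"dx": 8.31, "dy": 3.45, "dz": -1.3, "wx": 0, "wy": 0, "wz": -0.34, "hand": 28},
    {"dx": 8.31, "dy": 3.45, "dz": -0.8, "wx": 0, "wy": 0, "wz": -0.34, "hand": 28},
    {"dx": 8.31, "dy": 3.45, "dz": -0.8, "wx": 0, "wy": 0, "wz": -0.34, "hand": 28}
  ]
}}

```text
clock: 19.55
eef_pos: [0.5594, 0.319, 0.0517]
tool_rot: [0.603, 0.798, -0.004, -0.002]
ft_force: [-1.1, -0.5, -1.0]
grip_width: 0.035
grasp_force: 60.4
```

```bash
python3 look.py p9.png .55,.315,.02 45; python3 go.py .563,.323,.022,.28
```

```text
clock 19.65 tcp [0.5625 0.3214 0.0563] theta 0.278 tilt [-0.001 -0.001 -1.   ] q [ 0.52  0.66  0.16  1.07 -0.    1.81] F [ 0.   0.1 -0.7] w 34.6
.563,.323,.022,.28 dx,dy,dz [0.029 0.018 0.686] wz -0.02 rows 0.7
```

View pics/p9.png

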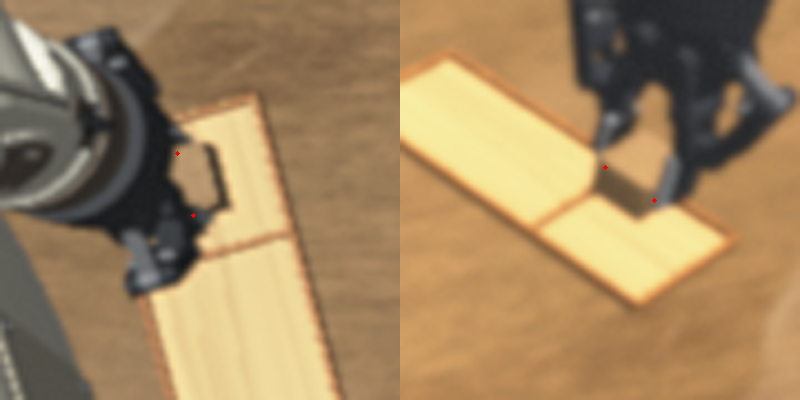

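The block is level over the short bay. I'll lower it and open only a little.

Call:
{"op": "drive_tool", "data": {
  "rows": [
    {"dx": 0.03, "dy": 0.02, "dz": 0.3, "wx": 0, "wy": 0, "wz": 0, "hand": 28},
    {"dx": 0.03, "dy": 0.02, "dz": 0.5, "wx": 0, "wy": 0, "wz": 0, "hand": 28},
    {"dx": 0.03, "dy": 0.02, "dz": 0.62, "wx": 0, "wy": 0, "wz": 0, "hand": 28},
    {"dx": 0.03, "dy": 0.02, "dz": 0.69, "wx": 0, "wy": 0, "wz": 0, "hand": 28},
    {"dx": 0.03, "dy": 0.02, "dz": 0.69, "wx": 0, "wy": 0, "wz": 0, "hand": 28},
    {"dx": 0.03, "dy": 0.02, "dz": 0.69, "wx": 0, "wy": 0, "wz": 0, "hand": 43},
    {"dx": 0.03, "dy": 0.02, "dz": 0.69, "wx": 0, "wy": 0, "wz": 0, "hand": 43},
    {"dx": 0.03, "dy": 0.02, "dz": 0.69, "wx": 0, "wy": 0, "wz": 0, "hand": 43},
    {"dx": 0.03, "dy": 0.02, "dz": 0.2, "wx": 0, "wy": 0, "wz": 0, "hand": 43},
    {"dx": 0.03, "dy": 0.02, "dz": -0.6, "wx": 0, "wy": 0, "wz": 0, "hand": 43},
    {"dx": 0.03, "dy": 0.02, "dz": -1.5, "wx": 0, "wy": 0, "wz": 0, "hand": 50},
    {"dx": 0.03, "dy": 0.02, "dz": -1.9, "wx": 0, "wy": 0, "wz": 0, "hand": 50},
    {"dx": 0.03, "dy": 0.02, "dz": -1.9, "wx": 0, "wy": 0, "wz": 0, "hand": 50}
  ]
}}

```text
clock: 20.95
eef_pos: [0.5654, 0.3262, 0.156]
tool_rot: [0.601, 0.799, 0.004, 0.002]
ft_force: [0.1, -0.4, 1.1]
grip_width: 0.0502
grasp_force: 0.0
```

```bash
python3 - <<'E'
from h import *
snap('side')
m=pick('side','plain_block',proj('side',[[.563,.323,.02]])[0],10)
if m is not None: print(fit('plain_block',{'side':m},[.563,.323,.28],.004))
E
python3 go.py .589,-.015,.15,1.39 .589,-.015,.07,1.39
```

```text
(array([0.56811876, 0.32562575, 0.4091225 ]), np.float64(0.16035583941605838))
clock 21.05 tcp [0.563  0.3248 0.1509] theta 0.28 tilt [ 0.001  0.    -1.   ] q [ 0.52  0.59  0.29  1.27 -0.    1.81] F [-0.5  0.5 -1.2] w 49.9
.589,-.015,.15,1.39 dx,dy,dz [-6.675 -1.378  0.016] wz -12.72 rows 7.4
.589,-.015,.07,1.39 dx,dy,dz [-6.675 -1.379  1.616] wz -12.72 rows 7.4
```

Call:
{"op": "drive_tool", "data": {
  "rows": [
    {"dx": -6.675, "dy": -1.38, "dz": 0, "wx": 0, "wy": 0, "wz": -12.72, "hand": 58},
    {"dx": -6.675, "dy": -1.38, "dz": 0, "wx": 0, "wy": 0, "wz": -12.72, "hand": 58},
    {"dx": -6.675, "dy": -1.38, "dz": 0, "wx": 0, "wy": 0, "wz": -12.72, "hand": 58},
    {"dx": -6.675, "dy": -1.38, "dz": 0, "wx": 0, "wy": 0, "wz": -12.72, "hand": 58},
    {"dx": -6.675, "dy": -1.38, "dz": 0, "wx": 0, "wy": 0, "wz": -12.72, "hand": 58},
    {"dx": -6.675, "dy": -1.38, "dz": 0, "wx": 0, "wy": 0, "wz": -12.72, "hand": 58},
    {"dx": -6.675, "dy": -1.38, "dz": 0, "wx": 0, "wy": 0, "wz": -12.72, "hand": 58},
    {"dx": -6.675, "dy": -1.38, "dz": 0, "wx": 0, "wy": 0, "wz": -12.72, "hand": 58},
    {"dx": -6.675, "dy": -1.38, "dz": 0, "wx": 0, "wy": 0, "wz": -12.72, "hand": 58},
    {"dx": -6.675, "dy": -1.38, "dz": 0.7, "wx": 0, "wy": 0, "wz": -12.72, "hand": 58},
    {"dx": -6.675, "dy": -1.38, "dz": 1.4, "wx": 0, "wy": 0, "wz": -12.72, "hand": 58},
    {"dx": -6.675, "dy": -1.38, "dz": 1.6, "wx": 0, "wy": 0, "wz": -12.72, "hand": 58},
    {"dx": -6.675, "dy": -1.38, "dz": 1.6, "wx": 0, "wy": 0, "wz": -12.72, "hand": 58}
  ]
}}

```text
clock: 22.35
eef_pos: [0.5864, -0.0139, 0.068]
tool_rot: [0.09, 0.996, -0.0, -0.003]
ft_force: [-0.6, -0.7, 0.3]
grip_width: 0.0581
grasp_force: 0.0
```

```bash
python3 look.py p10.png .589,-.015,.03 32; python3 go.py .589,-.015,.014,1.39
```

```text
clock 22.45 tcp [ 0.5893 -0.0143  0.0714] theta 1.39 tilt [ 0.001  0.    -1.   ] q [-0.02  0.54 -0.02  1.02  0.    0.16] F [0.7 0.6 1.9] w 57.9
.589,-.015,.014,1.39 dx,dy,dz [ 0.005 -0.016  1.148] wz 0.01 rows 1.1
```

View pics/p10.png

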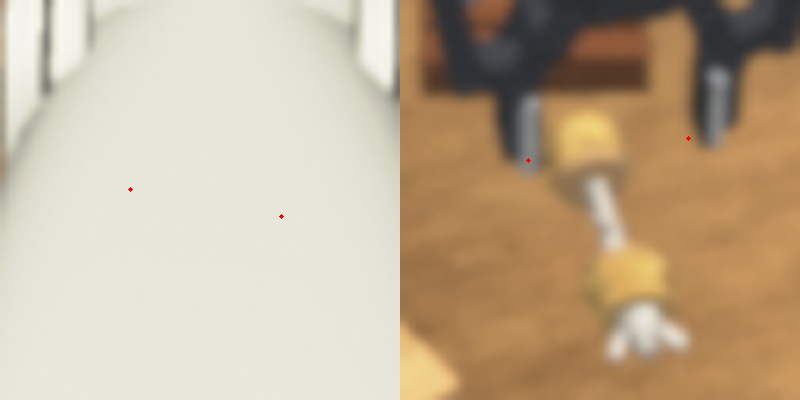

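The side view shows the rod bare between the spools, centred near (603,212) in the crop. I'll convert that to a position.

```bash
python3 - <<'E'
from h import *
u=proj('side',[[.589,-.015,.03]])[0].astype(int)
for p in((603,212),(592,180),(615,247)): print(p,ground('side',(u[0]-32+(p[0]-400)/6.25-.5,u[1]-32+p[1]/6.25-.5),.015).round(4))
E
```

```text
(603, 212) [ 0.578  -0.0115  0.015 ]
(592, 180) [ 0.5616 -0.009   0.015 ]
(615, 247) [ 0.5955 -0.0141  0.015 ]
```

Call:
{"op": "drive_tool", "data": {
  "rows": [
    {"dx": 0.04, "dy": 0, "dz": 0.4, "wx": 0, "wy": 0, "wz": 0, "hand": 58},
    {"dx": 0.04, "dy": 0, "dz": 0.8, "wx": 0, "wy": 0, "wz": 0, "hand": 58},
    {"dx": 0.04, "dy": 0, "dz": 1.13, "wx": 0, "wy": 0, "wz": 0, "hand": 58},
    {"dx": 0.04, "dy": 0, "dz": 1.13, "wx": 0, "wy": 0, "wz": 0, "hand": 30},
    {"dx": 0.04, "dy": 0, "dz": 1.13, "wx": 0, "wy": 0, "wz": 0, "hand": 10},
    {"dx": 0.04, "dy": 0, "dz": 1.13, "wx": 0, "wy": 0, "wz": 0, "hand": 0},
    {"dx": 0.04, "dy": 0, "dz": 1.13, "wx": 0, "wy": 0, "wz": 0, "hand": 0},
    {"dx": 0.04, "dy": 0, "dz": 1.13, "wx": 0, "wy": 0, "wz": 0, "hand": 0},
    {"dx": 0.04, "dy": 0, "dz": 1.13, "wx": 0, "wy": 0, "wz": 0, "hand": 0},
    {"dx": 0.04, "dy": 0, "dz": 1.13, "wx": 0, "wy": 0, "wz": 0, "hand": 0},
    {"dx": 0.04, "dy": 0, "dz": 1.13, "wx": 0, "wy": 0, "wz": 0, "hand": 0},
    {"dx": 0.04, "dy": 0, "dz": 1.13, "wx": 0, "wy": 0, "wz": 0, "hand": 0}
  ]
}}

```text
clock: 23.65
eef_pos: [0.5885, -0.0147, 0.0163]
tool_rot: [0.09, 0.996, 0.0, 0.002]
ft_force: [-0.6, 0.8, 5.7]
grip_width: 0.0258
grasp_force: 60.7
```

```bash
python3 go.py .4565,.292,.15,1.85 .4565,.292,.06,1.85
```

```text
clock 23.65 tcp [ 0.5885 -0.0147  0.0163] theta 1.39 tilt [ 0.004  0.    -1.   ] q [-0.03  0.6  -0.08  0.89  0.    0.16] F [-0.6  0.8  5.7] w 25.8
.4565,.292,.15,1.85 dx,dy,dz [ 3.689  5.561 -2.684] wz -5.27 rows 7.2
.4565,.292,.06,1.85 dx,dy,dz [ 3.696  5.559 -0.884] wz -5.27 rows 6.7
```

Call:
{"op": "drive_tool", "data": {
  "rows": [
    {"dx": 0, "dy": 0, "dz": -0.4, "wx": 0, "wy": 0, "wz": 0, "hand": 0},
    {"dx": 0, "dy": 0, "dz": -1.1, "wx": 0, "wy": 0, "wz": 0, "hand": 0},
    {"dx": 0, "dy": 0, "dz": -1.8, "wx": 0, "wy": 0, "wz": 0, "hand": 0},
    {"dx": 0.3, "dy": 0.5, "dz": -2.2, "wx": 0, "wy": 0, "wz": 0, "hand": 0},
    {"dx": 3.69, "dy": 5.56, "dz": -2.4, "wx": 0, "wy": 0, "wz": -5.27, "hand": 0},
    {"dx": 3.69, "dy": 5.56, "dz": -2.4, "wx": 0, "wy": 0, "wz": -5.27, "hand": 0},
    {"dx": 3.69, "dy": 5.56, "dz": -2.4, "wx": 0, "wy": 0, "wz": -5.27, "hand": 0},
    {"dx": 3.69, "dy": 5.56, "dz": -2.4, "wx": 0, "wy": 0, "wz": -5.27, "hand": 0},
    {"dx": 3.69, "dy": 5.56, "dz": -2.4, "wx": 0, "wy": 0, "wz": -5.27, "hand": 0},
    {"dx": 3.69, "dy": 5.56, "dz": -2.4, "wx": 0, "wy": 0, "wz": -5.27, "hand": 0},
    {"dx": 3.69, "dy": 5.56, "dz": -2.4, "wx": 0, "wy": 0, "wz": -5.27, "hand": 0},
    {"dx": 3.69, "dy": 5.56, "dz": -2.4, "wx": 0, "wy": 0, "wz": -5.27, "hand": 0},
    {"dx": 3.69, "dy": 5.56, "dz": -1.6, "wx": 0, "wy": 0, "wz": -5.27, "hand": 0},
    {"dx": 3.69, "dy": 5.56, "dz": -1, "wx": 0, "wy": 0, "wz": -5.27, "hand": 0},
    {"dx": 3.69, "dy": 5.56, "dz": -0.9, "wx": 0, "wy": 0, "wz": -5.27, "hand": 0},
    {"dx": 3.69, "dy": 5.56, "dz": -0.9, "wx": 0, "wy": 0, "wz": -5.27, "hand": 0}
  ]
}}

```text
clock: 25.25
eef_pos: [0.4553, 0.2901, 0.0585]
tool_rot: [-0.138, 0.99, -0.001, -0.001]
ft_force: [0.4, 0.5, -0.3]
grip_width: 0.0259
grasp_force: 59.9
```

```bash
python3 look.py p11.png .49,.30,.03 50; python3 go.py .4565,.292,.0205,1.85
```

```text
clock 25.35 tcp [0.4568 0.2917 0.0607] theta 1.848 tilt [ 0.002  0.001 -1.   ] q [ 0.57  0.47 -0.17  0.93 -0.    0.29] F [ 0.8 -0.8  0.3] w 26.0
.4565,.292,.0205,1.85 dx,dy,dz [0.006 0.008 0.804] wz -0.02 rows 0.8
```

View pics/p11.png

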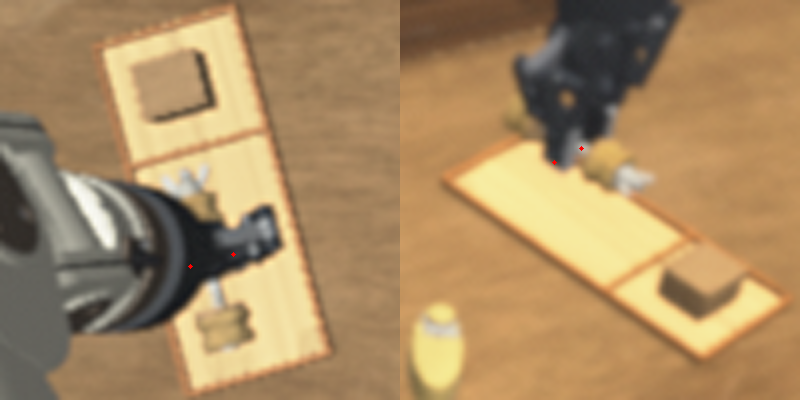

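The clamp hangs level along the long bay and is centred, and the plain block stands in the short bay. I'll lower and release the clamp.

Call:
{"op": "drive_tool", "data": {
  "rows": [
    {"dx": 0, "dy": 0, "dz": 0.4, "wx": 0, "wy": 0, "wz": 0, "hand": 0},
    {"dx": 0, "dy": 0, "dz": 0.6, "wx": 0, "wy": 0, "wz": 0, "hand": 0},
    {"dx": 0, "dy": 0, "dz": 0.74, "wx": 0, "wy": 0, "wz": 0, "hand": 0},
    {"dx": 0, "dy": 0, "dz": 0.81, "wx": 0, "wy": 0, "wz": 0, "hand": 0},
    {"dx": 0, "dy": 0, "dz": 0.81, "wx": 0, "wy": 0, "wz": 0, "hand": 0},
    {"dx": 0, "dy": 0, "dz": 0.81, "wx": 0, "wy": 0, "wz": 0, "hand": 30},
    {"dx": 0, "dy": 0, "dz": 0.81, "wx": 0, "wy": 0, "wz": 0, "hand": 45},
    {"dx": 0, "dy": 0, "dz": 0.81, "wx": 0, "wy": 0, "wz": 0, "hand": 45},
    {"dx": 0, "dy": 0, "dz": 0.81, "wx": 0, "wy": 0, "wz": 0, "hand": 45},
    {"dx": 0, "dy": 0, "dz": 0.81, "wx": 0, "wy": 0, "wz": 0, "hand": 45},
    {"dx": 0, "dy": 0, "dz": 0.4, "wx": 0, "wy": 0, "wz": 0, "hand": 45},
    {"dx": 0, "dy": 0, "dz": -0.4, "wx": 0, "wy": 0, "wz": 0, "hand": 45},
    {"dx": 0, "dy": 0, "dz": -1.3, "wx": 0, "wy": 0, "wz": 0, "hand": 45},
    {"dx": 0, "dy": 0, "dz": -2.2, "wx": 0, "wy": 0, "wz": 0, "hand": 45},
    {"dx": 0, "dy": 0, "dz": -3, "wx": 0, "wy": 0, "wz": 0, "hand": 45}
  ]
}}

```text
clock: 26.85
eef_pos: [0.4554, 0.292, 0.2116]
tool_rot: [-0.139, 0.99, 0.0, 0.001]
ft_force: [0.5, 0.1, 0.7]
grip_width: 0.0447
grasp_force: 0.0
```

```bash
python3 go.py .30,-.02,.28,1.4
```

```text
clock 26.85 tcp [0.4554 0.292  0.2116] theta 1.85 tilt [ 0.001  0.001 -1.   ] q [ 0.57  0.34  0.05  1.29 -0.    0.29] F [0.5 0.1 0.7] w 44.7
.30,-.02,.28,1.4 dx,dy,dz [ 4.706 -5.141 -1.375] wz 5.16 rows 7.1
```

Now I'll back off to the middle and check everything.

Call:
{"op": "drive_tool", "data": {
  "rows": [
    {"dx": 4.7, "dy": -5.1, "dz": -1.4, "wx": 0, "wy": 0, "wz": 5, "hand": 45},
    {"dx": 4.7, "dy": -5.1, "dz": -1.4, "wx": 0, "wy": 0, "wz": 5, "hand": 45},
    {"dx": 4.7, "dy": -5.1, "dz": -1.4, "wx": 0, "wy": 0, "wz": 5, "hand": 45},
    {"dx": 4.7, "dy": -5.1, "dz": -1.4, "wx": 0, "wy": 0, "wz": 5, "hand": 45},
    {"dx": 4.7, "dy": -5.1, "dz": -1.4, "wx": 0, "wy": 0, "wz": 5, "hand": 45},
    {"dx": 4.7, "dy": -5.1, "dz": -1.4, "wx": 0, "wy": 0, "wz": 5, "hand": 45},
    {"dx": 4.7, "dy": -5.1, "dz": -1.4, "wx": 0, "wy": 0, "wz": 5, "hand": 45},
    {"dx": 4.7, "dy": -5.1, "dz": -1.4, "wx": 0, "wy": 0, "wz": 5, "hand": 45},
    {"dx": 4.7, "dy": -5.1, "dz": -1.4, "wx": 0, "wy": 0, "wz": 5, "hand": 45},
    {"dx": 4.7, "dy": -5.1, "dz": -1.4, "wx": 0, "wy": 0, "wz": 5, "hand": 45}
  ]
}}

```text
clock: 27.85
eef_pos: [0.3001, -0.0176, 0.2792]
tool_rot: [0.078, 0.997, 0.0, 0.0]
ft_force: [0.2, -0.3, 0.8]
grip_width: 0.0452
grasp_force: 0.0
```

```bash
python3 - <<'E'
from h import *
rows=[]
for c in('top','side'):
    im=cv2.cvtColor(snap(c),4); r=[]
    for p,h in(((.46,-.295,.02),30),((.494,.303,.02),48)):
        u=proj(c,[p])[0].astype(int); r.append(cv2.resize(im[u[1]-h:u[1]+h,u[0]-h:u[0]+h],(300,300),interpolation=cv2.INTER_CUBIC))
    rows.append(np.hstack(r))
cv2.imwrite('pics/p12.png',np.vstack(rows))
for n,p,a,z in(('thumb_plane',(.441,-.2925),1.45,.004),('plain_block',(.565,.324),.3,.004),('spool_clamp',(.4565,.292),.28,.004),('bored_block',(.63,-.125),.32,0.)):
    for c in('top','side'):
        m=pick(c,n,proj(c,[[*p,z+.01]])[0],14)
        if m is not None: q,f=fit(n,{c:m},[*p,a],z); print(n,c,q.round(4),round(f,3))
E
```

```text
thumb_plane top [ 0.4404 -0.2926 -0.1339] 0.109
plain_block top [0.5611 0.3232 0.2719] 0.072
plain_block side [0.5644 0.3272 0.3823] 0.135
spool_clamp top [0.4564 0.2905 0.3228] 1.211
spool_clamp side [0.4568 0.2896 0.0785] 1.052
bored_block top [ 0.6291 -0.1268  0.33  ] 0.094
bored_block side [ 0.633  -0.1242  0.3487] 0.095
```

View pics/p12.png

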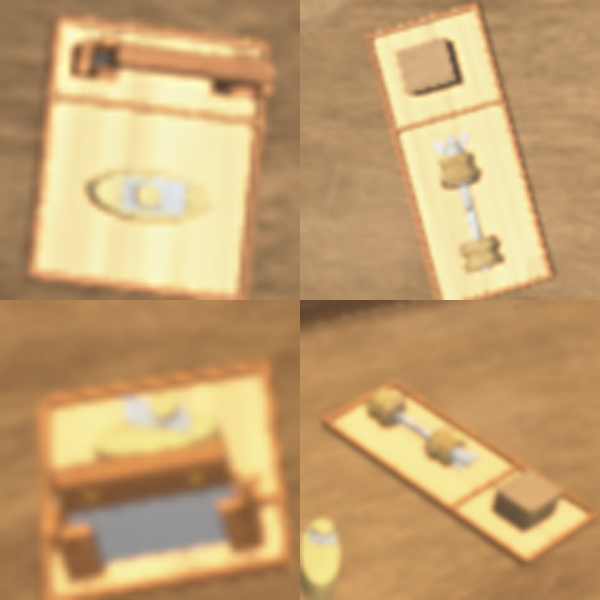

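The plane lies flat in its bay and the scraper stands centred and seated between the posts. The clamp lies along the long bay and the plain block is upright in the short bay. The bored block hasn't moved.

```bash
python3 -c "
from workcell import bot
print(bot.job_done())"
```

```text
the job is handed in; nothing more can be done
None
```

I made up both kits and handed the job in at about 28 s of the 93 s allowed. The final pictures show every piece in place and the bored block where it was, but the hand-in returned no verdict.

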